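Rig the bench drying rack and load the stool rails

ROBOT

A 6-joint arm with a two-finger parallel gripper is mounted at the origin on the work surface; the furniture and walls round the work are solid. World frame = base frame: x ahead of the robot, y to its left, z up, the work surface at z = 0. Lengths are in m, angles in rad, forces in N, time in s.
With the tool pointing down it reaches from about 0.35 to 0.975 m from the base axis. Payload 4.9 kg.
Tool frame: the origin (TCP) lies midway between the tips of the shut fingers; the grasp point (between the pads) lies 19 mm behind it; z points along the fingers, y is the line along which they close (so a half turn about z gives the same grasp; the last joint's range is limited). The gripper opens to 85 mm and grips with 20 to 120 N. Pads are 22 mm wide; open, the fingers measure 114 mm over their backs; the gripper's body (76 mm by 85 mm) begins 54 mm behind the grasp point. The pads swing forward as they close: fully open they stand 13 mm farther back than shut.
Start: joints at [1.008, 0.053, 1.613, -0, 1.476, -0.119], TCP at [0.268, 0.564, 0.231] pointing down, gripper open.
Joint ranges: [-3.01, 3.01], [-1.01, 2.22], [0.06, 2.58], [-1.02, 4.17], [0.09, 2.62], [-3.14, 3.14]. Speed limits (rad/s): [2.57, 2.57, 3.14, 3.14, 3.14, 3.14].

INTERFACE

Orientations are given as a rotation vector (axis times angle).
In Python, from station import ctrl gives the robot as it stands.
- The arm moves only by the tool carry_out, never from a script. Its argument "moves" is a list of rows, each an object of numbers: "x", "y", "z": the shift along the tool's x, y, z in units of 25 mm (1.0 is 25 mm); "turn": the turn about the tool's z in rad. In form: [{"x": .., "y": .., "z": .., "turn": ..}, ...]. A call has exactly 8 rows; each row shifts and turns the commanded pose from where the row before left it, along the tool's axes as they then stand; what a row does not reach is not made up. A row lasts 1/10 s, in which the tool goes at most 50 mm and 8.59 degrees, less where a joint would pass 70% of its speed; a pose out of reach is approached as far as the arm can. A call is refused whole if a number of a shift passes 1 or a number of a turn 0.15, either way. A call with a gripper value outside its range is refused whole. "grip" is the finger opening in mm, from 0 to 85.4, set as the call begins (left out, the last holds). The fingers move at their own pace and stop on an object; "newtons" is the grip in N (left out, the last holds). Time passes only in rows, so rows that do not move let the fingers close, or fill a call up. It gives the time, the measured TCP pose, the force, the opening and the grip force at its end, in the units of the state.
- ctrl.get_obs(): the state, without advancing time (a new reading comes with each control period).
- ctrl.get_image(name): name is "side" or "top" or "wrist"; returns the picture (384x512x3 uint8, red, green, blue); there is no depth.
- ctrl.calibration(name): a dict with "fx", "fy", "cx", "cy" (pixels), "k1" (the pictures are not rectified: a ray, as slopes to the right and down, at radius r is drawn at 1 + k1 r^2 times it, then the intrinsics apply), "R" (3x3) and "t" (3): a world point X has camera coordinates R X + t; the wrist camera has in their place "T_tool_cam" (4x4, takes a point from camera to tool coordinates, whose origin is the TCP and whose axes are the flange's). Camera axes: x right, y down, z forward; pixel columns grow to the right and rows downward; lengths in m; the calibration is good to about 2 mm. A picture is of the moment at which its call begins: read the wrist's pose just before it. calibration takes no time and is no camera call.
- ctrl.finish_job(): hands the job in; it is judged then, once.
Trained networks look in the newest picture that a camera, given by its name, has taken for a name from the list of things; names that differ only in an ending like _2 or _b are one class to them, and where a whole thing is asked for, a point or a joint stands for the part that bears it (a point fixed in the world has none). Each returns a list of dicts, best first, with "confidence" (0 to 1); they miss things now and then, are a little off and sometimes report something else, mostly with a low value. They report only what shows in the picture. A call takes as long as a camera call. They do not tell look-alikes from the thing itself.
- ctrl.look_for(camera, query): "rect" ([left, top, width, height] in pixels, round what is visible of it).
- ctrl.mark_of(camera, query): "pixel" ([column, row] in pixels: a listed point, or the origin of a listed thing).
The state is a dict: "t": time; "q": joint angles; "dq": joint speeds; "effort": joint torques, N m; "tool_pos": TCP position; "tool_rot": TCP orientation; "contact_force": force on the tool from outside, world axes, zero at the start; "wrist_torque": the same for the moment, N m; "opening": finger opening in m; "grip_force": force on a finger pad.
Only numpy, scipy, OpenCV 4.12 (cv2) and the standard library are available. Lean on these libraries where they do the work, as an engineer would, in place of code of your own. Each camera call takes 0.05 s, during which the arm holds its last target. There are 200 camera calls.

TASK

Rig the drying rack: press the hooks of one loose arm into the top slots of each upright and push it down until it sits fully home, then lock both arms by turning the screw on top of each upright clockwise to its stop with the stubby screwdriver from the wooden block. Only when both are locked, lay every walnut rail flat across the two arms, side by side and roughly centred, and put the screwdriver back upright in its block; leave the other things on the table where they are.

Things in the scene. Friction and masses are not known exactly. Their poses are not given: they have to be found in the camera images.
- rack: Fixed grey rack: 2 slotted uprights 40 wide, 30 deep, 185 mm high, on a plywood foot 240 x 85 x 18. Origin on the table midway between them, in the plane of their front faces; -x points out of the front, +y to the left upright (at y = 70; right at -70), z up. Face 4 mm thick; 4 slots 12 wide, 28 high, lower ends at z = 30, 70, 110, 150; arms use the top two. Hung arms: tops at z = 124, tips drooping 0.035 rad.
- seat_left (a point): Point on the left upright's front face (rack x = 0, y = 70, z = 94 mm) where an arm's heel point lies when hooked in and fully down. Axes as the rack's. Either arm fits either upright. Hooks enter with the heel 10 to 18 mm (best 14) above this point; push in along +x till the arm's plate touches the face, then down.
- lock_left (a joint): Captive locking screw on top of the left upright, axis vertical, 16 mm behind the front face. 0 = open (starts at 0 to 0.25), 1.57 rad = locked, at its stop; grows clockwise from above; 0.08 N m friction holds it. Its keeper tab (10 x 4 mm, reach 29 mm) points to the rack's -y when open, and locked to -x, 3 mm above the top edge of a fully seated arm's plate (a raised arm blocks it).
- lock_left_slot (a point): Centre of the bottom of the driver slot in the left screw's round 26 mm head, 191 mm above the table (head top 198 mm). The slot, 5.5 mm wide, 7 mm deep, open at both ends, runs along this point's y axis, which turns with the screw (keeper tab along -y). Turn it with the screwdriver, not the fingers.
- seat_right (a point): Point on the right upright's front face (rack x = 0, y = -70, z = 94 mm) where an arm's heel point lies when hooked in and fully down. Axes as the rack's. Either arm fits either upright. Hooks enter with the heel 10 to 18 mm (best 14) above this point; push in along +x till the arm's plate touches the face, then down.
- lock_right (a joint): Captive locking screw on top of the right upright, axis vertical, 16 mm behind the front face. 0 = open (starts at 0 to 0.25), 1.57 rad = locked, at its stop; grows clockwise from above; 0.08 N m friction holds it. Its keeper tab (10 x 4 mm, reach 29 mm) points to the rack's -y when open, and locked to -x, 3 mm above the top edge of a fully seated arm's plate (a raised arm blocks it).
- lock_right_slot (a point): Centre of the bottom of the driver slot in the right screw's round 26 mm head, 191 mm above the table (head top 198 mm). The slot, 5.5 mm wide, 7 mm deep, open at both ends, runs along this point's y axis, which turns with the screw (keeper tab along -y). Turn it with the screwdriver, not the fingers.
- rack_arm_1_grip (a point): Loose steel arm 1 (both alike), 0.32 kg, standing on its straight underside. Point: middle of the bar, 22 wide (y), 30 high, 15 mm above the underside, near the centre of mass; grip across y. Bar runs along x from a 9 mm upturned lip at x = -100 to an upright plate, 36 wide, 5 thick, 89 high, back face at x = +90 mm, with 2 hooks.
- rack_arm_1_heel (a point): Heel point of arm 1: bottom middle of the plate's back face, 90 mm along +x and 15 mm below the grip point; same axes. Two hooks with tapered noses stick out 11.5 mm to +x from this face, 8 mm wide: necks 16 to 26 and 56 to 66 mm above this point, hook tips reaching 10 mm below each neck, 5.5 mm behind the face.
- rack_arm_2_grip (a point): Loose steel arm 2 (both alike), 0.32 kg, standing on its straight underside. Point: middle of the bar, 22 wide (y), 30 high, 15 mm above the underside, near the centre of mass; grip across y. Bar runs along x from a 9 mm upturned lip at x = -100 to an upright plate, 36 wide, 5 thick, 89 high, back face at x = +90 mm, with 2 hooks.
- rack_arm_2_heel (a point): Heel point of arm 2: bottom middle of the plate's back face, 90 mm along +x and 15 mm below the grip point; same axes. Two hooks with tapered noses stick out 11.5 mm to +x from this face, 8 mm wide: necks 16 to 26 and 56 to 66 mm above this point, hook tips reaching 10 mm below each neck, 5.5 mm behind the face.
- rail_1_mid (a point): Centre of walnut rail 1 (1 to 3 rails are present): 190 mm long (x) plus a 20 mm tenon at each end, 28 wide (y), 24 mm high, 0.12 kg, lying on the table. Grip across y.
- rail_2_mid (a point): Centre of walnut rail 2 (1 to 3 rails are present): 190 mm long (x) plus a 20 mm tenon at each end, 28 wide (y), 24 mm high, 0.12 kg, lying on the table. Grip across y.
- rail_3_mid (a point): Centre of walnut rail 3 (1 to 3 rails are present): 190 mm long (x) plus a 20 mm tenon at each end, 28 wide (y), 24 mm high, 0.12 kg, lying on the table. Grip across y.
- driver_grip (a point): Centre of the square 28 x 28 x 56 mm wooden handle of the stubby screwdriver, 0.13 kg; z up along its shaft, sides along x and y. It stands blade down in the wooden block at the start.
- driver_tip (a point): Tip of its flat blade, 91 mm below the handle's centre: 16 mm wide along x, 3 mm thick along y (1.6 mm at the tip). Above it a thin shank, a 16 mm bolster, and at 58 mm a 38 mm round collar that rests on the block.
- block_hole (a point): Centre of the mouth of the square 22 mm through hole in the top of the fixed wooden block, 64 x 64 x 70 mm. With the driver put away its tip is 58 mm below this point.
- offcut: Bystander, to be left alone: short walnut offcut with a wedge end, 42 x 110 x 22 mm; origin under its centre.
- tape_measure: Bystander, to be left alone: tape measure, 37 x 85 x 66 mm; origin under its centre.
- wax_tin: Bystander, to be left alone: small round tin, 75 mm wide, 56 mm high; origin under its centre.
- pencil: Bystander, to be left alone: flat carpenter's pencil, 171 mm long; origin under its centre.
Mind the look-alikes: they are no part of the job. Of the things that look like the part that bears driver_grip, the middle-sized one is meant.

How it is judged:
On the way, in this order (a step that is already met when the one before it is completed fails the run):
1. both arms are hooked into the top slots, one on each upright, and fully down ((((distance between rack_arm_1_heel and seat_left below 0.007 m and angle between the x axis of rack_arm_1_heel and the x axis of seat_left, either way round below 0.12 rad) and (distance between rack_arm_2_heel and seat_right below 0.007 m and angle between the x axis of rack_arm_2_heel and the x axis of seat_right, either way round below 0.12 rad)) or ((distance between rack_arm_2_heel and seat_left below 0.007 m and angle between the x axis of rack_arm_2_heel and the x axis of seat_left, either way round below 0.12 rad) and (distance between rack_arm_1_heel and seat_right below 0.007 m and angle between the x axis of rack_arm_1_heel and the x axis of seat_right, either way round below 0.12 rad)))), for 0.2 s.
2. both arms hang home and both screws are locked, with no rail on the rack yet ((((distance between rack_arm_1_heel and seat_left below 0.007 m and angle between the x axis of rack_arm_1_heel and the x axis of seat_left, either way round below 0.12 rad) and (distance between rack_arm_2_heel and seat_right below 0.007 m and angle between the x axis of rack_arm_2_heel and the x axis of seat_right, either way round below 0.12 rad)) or ((distance between rack_arm_2_heel and seat_left below 0.007 m and angle between the x axis of rack_arm_2_heel and the x axis of seat_left, either way round below 0.12 rad) and (distance between rack_arm_1_heel and seat_right below 0.007 m and angle between the x axis of rack_arm_1_heel and the x axis of seat_right, either way round below 0.12 rad))) and value of joint each of lock_left, lock_right above 1.35 rad and height (world z) of each of rail_1_mid, rail_2_mid, rail_3_mid below 0.09 m), for 0.2 s.
At the end, for the whole second after the job is handed in: Arm heels within 7 mm of the seats, square to 0.12 rad; screws past 1.35 rad; each rail present lies on both arms (centre 2 to 22 mm above their tops, 25 mm from the middle, 22 to 178 mm in front, parallel to 0.2 rad); driver upright in the block, collar down ((((distance between rack_arm_1_heel and seat_left below 0.007 m and angle between the x axis of rack_arm_1_heel and the x axis of seat_left, either way round below 0.12 rad) and (distance between rack_arm_2_heel and seat_right below 0.007 m and angle between the x axis of rack_arm_2_heel and the x axis of seat_right, either way round below 0.12 rad)) or ((distance between rack_arm_2_heel and seat_left below 0.007 m and angle between the x axis of rack_arm_2_heel and the x axis of seat_left, either way round below 0.12 rad) and (distance between rack_arm_1_heel and seat_right below 0.007 m and angle between the x axis of rack_arm_1_heel and the x axis of seat_right, either way round below 0.12 rad))) and value of joint each of lock_left, lock_right above 1.35 rad and distance between driver_tip and block_hole below 0.066 m and angle between driver_grip's own z axis and vertical below 0.12 rad and height (world z) of driver_tip below 0.02 m and z of rail_1_mid in the frame of rack between 0.126 and 0.146 m and x of rail_1_mid in the frame of rack between -0.178 and -0.022 m and y of rail_1_mid in the frame of rack between -0.025 and 0.025 m and angle between the x axis of each of rail_1_mid, rail_2_mid, rail_3_mid and the y axis of rack, either way round below 0.2 rad and z of rail_2_mid in the frame of rack between 0.126 and 0.146 m and x of rail_2_mid in the frame of rack between -0.178 and -0.022 m and y of rail_2_mid in the frame of rack between -0.025 and 0.025 m and z of rail_3_mid in the frame of rack between 0.126 and 0.146 m and x of rail_3_mid in the frame of rack between -0.178 and -0.022 m and y of rail_3_mid in the frame of rack between -0.025 and 0.025 m); the robot touches nothing.
It fails at once if a bystander is pushed more than 3 cm (distance of any of offcut, tape_measure, wax_tin, pencil from where it was at the start of the episode above 0.03 m).
It fails at once if a locking screw is pushed with the fingers instead of the screwdriver (contact force between the fingers and lock_left above 2 N or contact force between the fingers and lock_right above 2 N).
Of rail_1, rail_2, rail_3 only 1 to 3 are there at a start; the rules pass over those that are not, and their reading is None.
At some moment in a run one of rack_arm_1, rack_arm_2, rail_1, rail_2, rail_3 may be knocked a few centimetres aside while the robot is not near it.
It also fails if it takes over 210 s, if anything falls off the work surface, if the arm or the gripper's body presses on something with over 40 N, if the wrist force passes 120 N, or if a joint passes its speed limit or range.

## Working session

There is one attempt and no reset: what is moved stays moved. The work goes in short steps, Python scripts to look and compute and a tool call to move; the robot and the scene stay as the last step left them, time stands still between calls to the robot, and variables do not carry over. Pictures are saved under pics/ and viewed, at most 14 in all, crops included, and the job is handed in when it is done.

Besides the shell and the picture viewer there is one more tool, called after "Emit:" in YAML: its name, and indented under it one key for each argument. carry_out: Moves the arm, as the interface text tells. Its arguments: {"type":"object","properties":{"moves":{"type":"array"},"grip":{"type":"number"},"newtons":{"type":"number"}},"required":["moves"]}

```bash
ls; mkdir -p pics
cat > h.py <<'E'
import numpy as np, cv2
from scipy.spatial.transform import Rotation as Rn
from station import ctrl
def pose():
    o=ctrl.get_obs(); return np.array(o['tool_pos']), Rn.from_rotvec(o['tool_rot']).as_matrix(), o
def cam(name):
    c=ctrl.calibration(name)
    if 'R' in c: return c,np.array(c['R']),np.array(c['t'])
    p,R,_=pose(); T=np.array(c['T_tool_cam']); Rc=R@T[:3,:3]; tc=R@T[:3,3]+p
    return c,Rc.T,-Rc.T@tc
def ray(name,px,C=None):
    c,R,t=C or cam(name)
    d=np.array([(px[0]-c['cx'])/c['fx'],(px[1]-c['cy'])/c['fy']]); u=d.copy()
    for _ in range(30): u=d/(1+c['k1']*(u@u))
    v=R.T@np.array([u[0],u[1],1.]); return -R.T@t, v/np.linalg.norm(v)
def at_z(name,px,z,C=None):
    o,v=ray(name,px,C); return o+v*(z-o[2])/v[2]
def proj(name,X,C=None):
    c,R,t=C or cam(name); q=R@np.asarray(X,float)+t; u=q[:2]/q[2]; u=u*(1+c['k1']*(u@u))
    return np.array([u[0]*c['fx']+c['cx'],u[1]*c['fy']+c['cy']])
def tri(rays):
    A=np.zeros((3,3));b=np.zeros(3)
    for o,v in rays:
        P=np.eye(3)-np.outer(v,v);A+=P;b+=P@o
    return np.linalg.solve(A,b)
def snap(name,f):
    im=ctrl.get_image(name); cv2.imwrite('pics/'+f,im[:,:,::-1]); return im
def marks(name,qs,n=4,thr=0.2):
    r={}
    for q in qs:
        r[q]=[(np.round(d['pixel'],1).tolist(),round(d['confidence'],2)) for d in ctrl.mark_of(name,q)[:n] if d['confidence']>thr]
    return r
E
python3 - <<'E'
from h import *
a=snap('top','top0.png'); b=snap('side','side0.png')
cv2.imwrite('pics/both.png',cv2.resize(np.vstack([a,b]),None,fx=.78*1,fy=.78)[:,:,::-1])
for n in('top','side'):
    c,R,t=cam(n); print(n,-R.T@t,c['fx'],c['k1'],R[2])
    for q,v in marks(n,['rack','seat_left','seat_right','lock_left_slot','lock_right_slot','rack_arm_1_grip','rack_arm_1_heel','rail_1_mid','driver_grip','driver_tip','block_hole']).items(): print(q,v)
p,R,o=pose(); print(o); print(ctrl.calibration('wrist'))
E
```

```text
pics
top [ 0.21605468 -0.07648912  1.18488311] 394.4357448621053 0.03073951933193935 [ 0.17242978 -0.01237998 -0.98494401]
rack [([326.5, 155.8], 0.64), ([320.4, 123.3], 0.46)]
seat_left [([309.2, 138.5], 0.63)]
seat_right [([352.6, 152.0], 0.57)]
lock_left_slot [([318.4, 122.1], 0.67)]
lock_right_slot [([371.5, 138.4], 0.48)]
rack_arm_1_grip [([224.7, 184.7], 0.77)]
rack_arm_1_heel [([229.1, 161.5], 0.82), ([270.5, 184.5], 0.31)]
rail_1_mid [([139.4, 174.1], 0.81)]
driver_grip [([355.0, 152.2], 0.73), ([164.4, 207.5], 0.57), ([368.6, 271.2], 0.53), ([264.8, 150.5], 0.5)]
driver_tip [([346.9, 259.2], 0.75), ([202.7, 192.1], 0.34), ([355.1, 154.2], 0.25)]
block_hole [([263.6, 154.5], 0.87)]
side [ 0.1979032  -1.08412004  0.85148959] 434.08113684288605 -0.09004953909594972 [ 0.16924281  0.80130872 -0.57381287]
rack [([319.6, 276.0], 0.57)]
seat_left [([319.6, 230.7], 0.63)]
seat_right [([321.9, 270.4], 0.68)]
lock_left_slot [([328.6, 204.9], 0.43)]
lock_right_slot [([334.6, 238.6], 0.62)]
rack_arm_1_grip [([253.4, 210.7], 0.83)]
rack_arm_1_heel [([282.1, 211.2], 0.8), ([320.8, 279.1], 
[... 679 characters left out ...]
-3.06451269e+00,  3.98795027e-05]), 'contact_force': array([-0.16366254,  0.27214143, -0.45673194]), 'wrist_torque': array([-0.01512941,  0.01102855,  0.00236223]), 'grip_force': 0.0, 'opening': 0.08523231802007987}
{'fx': 339.6854211843666, 'fy': 339.6854211843666, 'cx': 256.102578258636, 'cy': 196.14826908045094, 'k1': -0.09875155913587379, 'T_tool_cam': array([[-4.07600408e-04, -9.56696391e-01, -2.91087358e-01,
         7.49441352e-02],
       [ 9.99999579e-01, -6.29268766e-04,  6.67905753e-04,
        -5.43875384e-04],
       [-8.22155206e-04, -2.91086963e-01,  9.56696244e-01,
        -1.42849603e-01],
       [ 0.00000000e+00,  0.00000000e+00,  0.00000000e+00,
         1.00000000e+00]])}
```

View pics/top0.png

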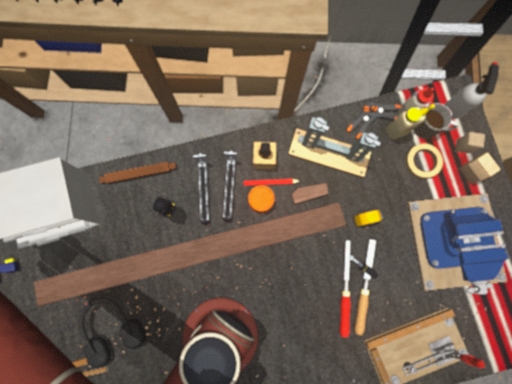

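View pics/side0.png

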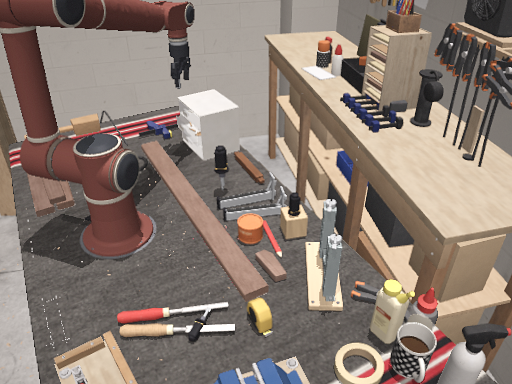

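Run:
```python
from h import *
a=cv2.imread('pics/top0.png'); b=cv2.imread('pics/side0.png')
A=cv2.resize(a[110:235,90:390],(800,333),interpolation=cv2.INTER_CUBIC)
B=cv2.resize(b[140:315,195:375],(274,266),interpolation=cv2.INTER_CUBIC)
C=cv2.resize(b[140:250,205:315],(266,266),interpolation=cv2.INTER_CUBIC)
D=cv2.resize(b[295:345,165:245],(260,162),interpolation=cv2.INTER_CUBIC)
o=np.zeros((600,800,3),np.uint8);o[:333]=A;o[333:599,:274]=B;o[333:599,274:540]=C;o[333:495,540:800]=D
cv2.imwrite('pics/crop0.png',o)
T=cam('top');S=cam('side')
def t2(n,p,q):
    r=[ray('top',p,T),ray('side',q,S)];X=tri(r);print(n,X.round(3),(proj('top',X,T)-p).round(1),(proj('side',X,S)-q).round(1))
t2('lockL',[318.4,122.1],[328.6,204.9]);t2('lockR',[371.5,138.4],[334.6,238.6])
t2('seatL',[309.2,138.5],[319.6,230.7]);t2('seatR',[352.6,152],[321.9,270.4])
t2('arm',[229.1,161.5],[282.1,211.2]);t2('rail',[139.4,174.1],[246.3,165]);t2('hole',[263.6,154.5],[292.2,213.1])
t2('drv',[264.8,150.5],[292.5,202.8]);t2('drvB',[164.4,207.5],[219.3,159])
for n,z,p in[('a1',.015,[203,187]),('a2',.015,[229,185]),('rail',.012,[138,173]),('offcut',.02,[311,193]),('tin',.05,[261,198])]: print(n,at_z('top',p,z,T).round(3))
```

```text
lockL [ 0.576 -0.249  0.188] [-0.2  1.3] [ 1.3 -0.4]
lockR [ 0.535 -0.387  0.196] [-0.   0.2] [ 0.2 -0.1]
seatL [ 0.561 -0.239  0.095] [-0.1  0.6] [ 0.6 -0.2]
seatR [ 0.526 -0.367  0.079] [-0.3  1.7] [ 1.9 -0.6]
arm [ 0.517 -0.006 -0.005] [ 0.2 -1.3] [-1.2  0.3]
rail [0.458 0.258 0.024] [-0.   0.2] [ 0.1 -0. ]
hole [ 0.52  -0.11   0.065] [ 0.  -0.3] [-0.3  0.1]
drv [ 0.52  -0.112  0.105] [-0.   0.1] [ 0.1 -0. ]
drvB [0.347 0.156 0.123] [-0.   0.2] [ 0.1 -0. ]
a1 [0.426 0.068 0.015]
a2 [ 0.435 -0.01   0.015]
rail [0.464 0.266 0.012]
offcut [ 0.417 -0.257  0.02 ]
tin [ 0.393 -0.106  0.05 ]
```

View pics/crop0.png

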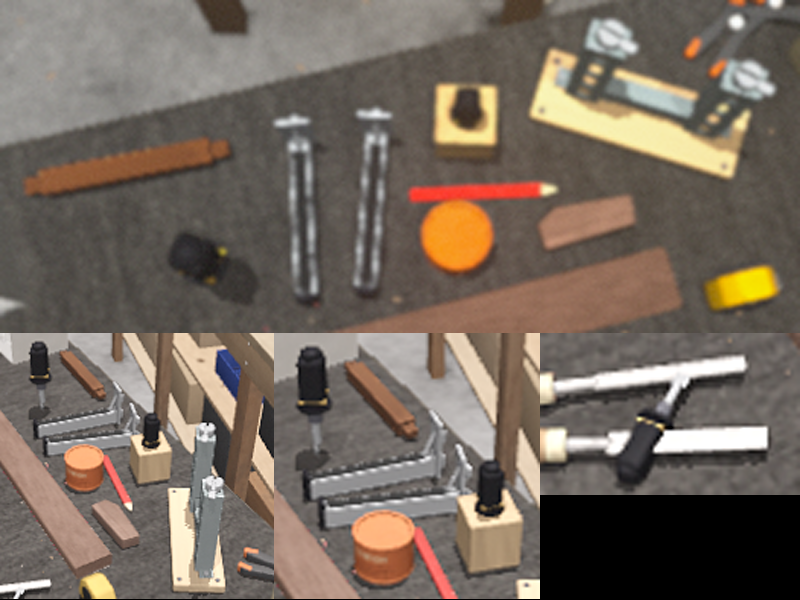

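Look-alikes: large screwdriver standing on the table (top px 163,207), one in the block (264,152), small one leaning on the files (368,265). The middle-sized one, in the block, is the one meant. The crop confirms it. There is one rail, at (138,173), and the two arms are at (203,187) and (229,185). I'm moving over the arms.

Emit:
carry_out:
  moves:
    - {"x":-0.93,"y":-1}
    - {"x":-0.93,"y":-1}
    - {"x":-0.93,"y":-1}
    - {"x":-0.93,"y":-1}
    - {"x":-0.93,"y":-1}
    - {"x":-0.93,"y":-1}
    - {"x":-0.93,"y":-1}
    - {"x":-0.93,"y":-1}

```text
validation failed for argument at $.mo...
```

Emit:
carry_out:
  moves:
    - {"x":-0.93,"y":-1}
    - {"x":-0.93,"y":-1}
    - {"x":-0.93,"y":-1}
    - {"x":-0.93,"y":-1}
    - {"x":-0.93,"y":-1}
    - {"x":-0.93,"y":-1}
    - {"x":-0.93,"y":-1}
    - {"x":-0.93,"y":-1}

```text
validation failed for argument at $.mo...
```

Emit:
carry_out:
  moves:
    - {"turn":-0.1}
    - {"turn":-0.1}
    - {"turn":-0.1}
    - {"turn":-0.1}
    - {"x":0}
    - {"x":0}
    - {"x":0}
    - {"x":0}

```text
validation failed for argument at $.mo...
```

Run:
```python
from h import *
p,R,o=pose(); print(p,R.round(3),o['q'].round(2))
C=cam('wrist'); a=snap('wrist','w1.png')
m=marks('wrist',['rack_arm_1_grip','rack_arm_1_heel','lock_left_slot','lock_right_slot','block_hole','driver_grip','driver_tip'])
H=dict(rack_arm_1_grip=.015,rack_arm_1_heel=0,lock_left_slot=.191,lock_right_slot=.191,block_hole=.07,driver_grip=.103,driver_tip=.012)
for q,v in m.items(): print(q,[(x,at_z('wrist',x[0],H[q],C)[:2].round(4)) for x in v])
```

```text
[0.26831634 0.56445346 0.23128237] [[-0.903  0.429 -0.   ]
 [ 0.429  0.903 -0.   ]
 [ 0.    -0.    -1.   ]] [ 1.01  0.05  1.61  0.    1.48 -0.12]
rack_arm_1_grip []
rack_arm_1_heel []
lock_left_slot []
lock_right_slot []
block_hole []
driver_grip [(([35.5, 271.9], 0.9), array([0.2529, 0.34  ]))]
driver_tip []
```

View pics/w1.png

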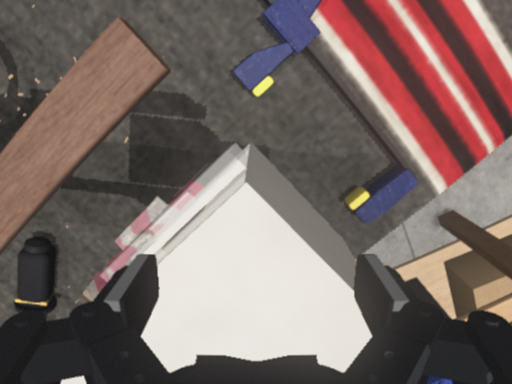

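Emit:
carry_out:
  moves:
    - {"x":-0.5,"y":-0.5,"z":-0.4,"turn":0}
    - {"x":-0.93,"y":-1,"z":-0.4,"turn":0}
    - {"x":-0.93,"y":-1,"z":-0.4,"turn":0}
    - {"x":-0.93,"y":-1,"z":0,"turn":0}
    - {"x":-0.93,"y":-1,"z":0,"turn":0}
    - {"x":-0.93,"y":-1,"z":0,"turn":0}
    - {"x":-0.93,"y":-1,"z":0,"turn":0}
    - {"x":-0.93,"y":-1,"z":0,"turn":0}

```text
t: 2.4
tool_pos: [0.3463, 0.3186, 0.2615]
tool_rot: [0.691, 3.064, 0.001]
contact_force: [0.5, 0.4, 1.0]
opening: 0.0852
grip_force: 0.0
```

Emit:
carry_out:
  moves:
    - {"x":-0.93,"y":-1,"z":0,"turn":0}
    - {"x":-0.93,"y":-1,"z":0,"turn":0}
    - {"x":-0.93,"y":-1,"z":0,"turn":0}
    - {"x":-0.93,"y":-1,"z":0,"turn":0}
    - {"x":-0.93,"y":-1,"z":0,"turn":0}
    - {"x":-0.93,"y":-1,"z":0,"turn":0}
    - {"x":-0.93,"y":-1,"z":0,"turn":0}
    - {"x":-0.93,"y":-1,"z":0,"turn":0}

```text
t: 3.2
tool_pos: [0.4284, 0.058, 0.2616]
tool_rot: [0.691, 3.064, 0.0]
contact_force: [0.4, 1.1, -0.2]
opening: 0.0852
grip_force: 0.0
```

Emit:
carry_out:
  moves:
    - {"x":-0.4,"y":-1,"z":0,"turn":0}
    - {"x":0,"y":-0.5,"z":0,"turn":-0.1}
    - {"x":0,"y":0,"z":0,"turn":-0.1}
    - {"x":0,"y":0,"z":0,"turn":-0.1}
    - {"x":0,"y":0,"z":0,"turn":-0.1}
    - {"x":0,"y":0,"z":0,"turn":0}
    - {"x":0,"y":0,"z":0,"turn":0}
    - {"x":0,"y":0,"z":0,"turn":0}

```text
t: 4.0
tool_pos: [0.4211, 0.0212, 0.2614]
tool_rot: [0.071, 3.141, -0.0]
contact_force: [-0.1, 0.2, 0.4]
opening: 0.0857
grip_force: 0.0
```

Run:
```python
from h import *
p,R,o=pose(); print(o['t'],p,R.round(3),o['q'].round(2))
C=cam('wrist'); a=snap('wrist','w2.png')
m=marks('wrist',['rack_arm_1_grip','rack_arm_1_heel','lock_left_slot','lock_right_slot','block_hole','driver_grip','driver_tip'])
H=dict(rack_arm_1_grip=.015,rack_arm_1_heel=0,lock_left_slot=.191,lock_right_slot=.191,block_hole=.07,driver_grip=.103,driver_tip=.012)
for q,v in m.items(): print(q,[(x,at_z('wrist',x[0],H[q],C)[:2].round(4)) for x in v])
```

```text
4.0 [0.42113916 0.02124219 0.26135676] [[-0.999  0.045  0.   ]
 [ 0.045  0.999 -0.   ]
 [-0.    -0.    -1.   ]] [-0.13 -0.48  2.02 -0.    1.6  -1.65]
rack_arm_1_grip [(([233.2, 166.1], 0.91), array([ 0.4267, -0.0058]))]
rack_arm_1_heel [(([233.2, 234.0], 0.95), array([ 0.5188, -0.0128]))]
lock_left_slot []
lock_right_slot []
block_hole [(([142.4, 264.7], 0.87), array([ 0.5218, -0.1102]))]
driver_grip [(([472.4, 15.4], 0.75), array([0.2844, 0.213 ]))]
driver_tip [(([403.0, 105.6], 0.94), array([0.3649, 0.1922])), (([131.4, 189.5], 0.28), array([ 0.4501, -0.1319]))]
```

View pics/w2.png

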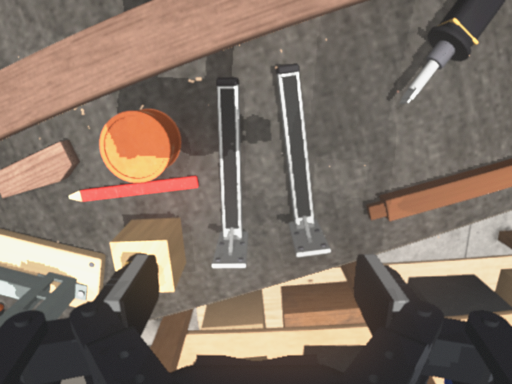

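The arms show at (230,165) and (300,160), the block at (150,250) and the rail at (440,190). Before grasping I'm measuring the rack from above.

Emit:
carry_out:
  moves:
    - {"x":0,"y":0,"z":-0.5,"turn":0.12}
    - {"x":0,"y":0,"z":-0.5,"turn":0.12}
    - {"x":-0.8,"y":-0.98,"z":-0.5,"turn":0}
    - {"x":-0.8,"y":-0.98,"z":-0.5,"turn":0}
    - {"x":-0.8,"y":-0.98,"z":-0.5,"turn":0}
    - {"x":-0.8,"y":-0.98,"z":-0.5,"turn":0}
    - {"x":-0.8,"y":-0.98,"z":-0.5,"turn":0}
    - {"x":-0.8,"y":-0.98,"z":-0.5,"turn":0}

```text
t: 5.2
tool_pos: [0.4956, -0.1548, 0.3618]
tool_rot: [0.445, 3.11, 0.0]
contact_force: [0.1, -0.1, 0.7]
opening: 0.0853
grip_force: 0.0
```

Emit:
carry_out:
  moves:
    - {"x":-0.8,"y":-0.98,"z":0,"turn":0}
    - {"x":-0.8,"y":-0.98,"z":0,"turn":0}
    - {"x":-0.8,"y":-0.98,"z":0,"turn":0}
    - {"x":-0.8,"y":-0.98,"z":0,"turn":0}
    - {"x":-0.8,"y":-0.98,"z":0,"turn":0}
    - {"x":-0.8,"y":-0.98,"z":0,"turn":0}
    - {"x":0,"y":0,"z":0,"turn":0}
    - {"x":0,"y":0,"z":0,"turn":0}

```text
t: 6.0
tool_pos: [0.5692, -0.3285, 0.3605]
tool_rot: [-0.445, -3.109, -0.002]
contact_force: [-0.8, 0.1, -0.2]
opening: 0.0856
grip_force: 0.0
```

```bash
cat > w.py <<'E'
import sys
from h import *
H=dict(rack_arm_1_grip=.015,rack_arm_1_heel=0,lock_left_slot=.191,lock_right_slot=.191,seat_left=.094,seat_right=.094,block_hole=.07,driver_grip=.103,rail_1_mid=.012,rack=0)
def wl(f,qs):
    p,R,o=pose(); print('t',o['t'],p.round(4),'ytool',np.degrees(np.arctan2(R[1,1],R[0,1])).round(2),o['q'].round(2))
    C=cam('wrist'); a=snap('wrist',f); r={}
    for q,v in marks('wrist',qs,3).items():
        print(q,[(x,at_z('wrist',x[0],H[q],C)[:2].round(4)) for x in v]); r[q]=[at_z('wrist',x[0],H[q],C) for x in v]
    return a,C,r
E
python3 - <<'E'
from w import *
wl('w3.png',['lock_left_slot','lock_right_slot','seat_left','seat_right','rack','block_hole','driver_grip','rack_arm_1_heel'])
E
```

```text
t 6.0 [ 0.5692 -0.3285  0.3605] ytool 73.7 [-0.64  0.09  1.37  0.    1.69 -1.92]
lock_left_slot [(([342.8, 160.2], 0.79), array([ 0.5772, -0.2461]))]
lock_right_slot [(([190.1, 157.7], 0.92), array([ 0.5348, -0.3827]))]
seat_left [(([321.0, 128.6], 0.7), array([ 0.5572, -0.244 ])), (([428.2, 69.1], 0.33), array([ 0.5234, -0.1039]))]
seat_right [(([207.7, 135.8], 0.81), array([ 0.5273, -0.3767]))]
rack [(([263.6, 124.4], 0.71), array([ 0.5417, -0.3088]))]
block_hole [(([412.8, 70.6], 0.76), array([ 0.5218, -0.1118]))]
driver_grip [(([427.4, 73.5], 0.76), array([ 0.5275, -0.1102]))]
rack_arm_1_heel [(([454.9, 56.7], 0.84), array([ 0.522 , -0.0137]))]
```

View pics/w3.png

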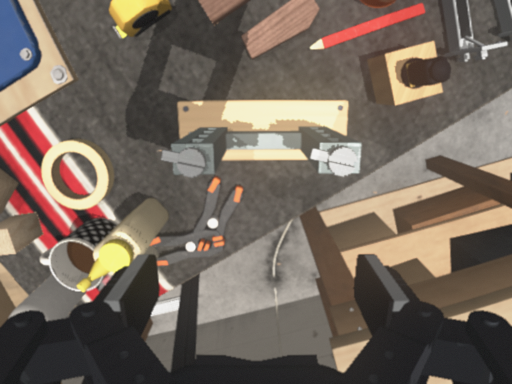

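Run:
```python
from h import *
a=cv2.imread('pics/w3.png'); c=a[130:185,150:375]
o=np.vstack([cv2.resize(c[:,:100],None,fx=5.4,fy=5.4,interpolation=cv2.INTER_CUBIC),cv2.resize(c[:,125:225],None,fx=5.4,fy=5.4,interpolation=cv2.INTER_CUBIC)])
cv2.imwrite('pics/w3c.png',o)
```

```text
(no output)
```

View pics/w3c.png

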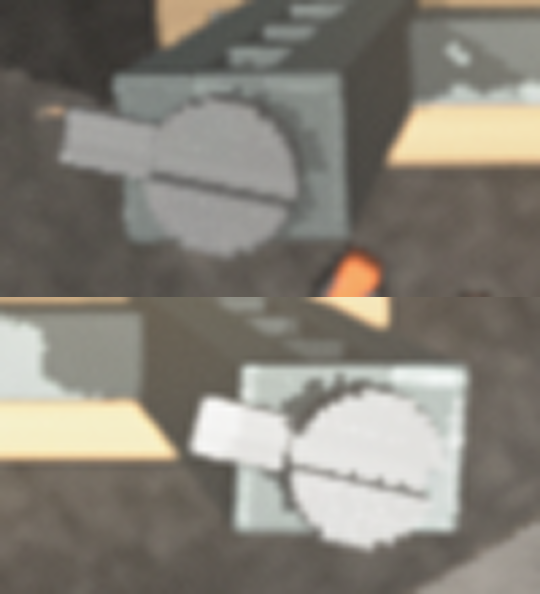

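Run:
```python
from h import *
C=cam('wrist'); f=lambda u,v,x0,y0,z:at_z('wrist',[x0+u/5.4,130+(v-y0)/5.4],z,C)[:2]
hr=f(222,175,150,0,.198);hl=f(367,467,275,297,.198);d=hl-hr
print('heads',hl,hr,np.linalg.norm(d),np.degrees(np.arctan2(d[1],d[0])))
R=[f(u,v,150,0,.185) for u,v in[(115,75),(342,75),(350,240),(125,240)]]
L=[f(u,v,275,297,.185) for u,v in[(242,367),(468,367),(458,532),(235,532)]]
for n,P in(('R',R),('L',L)):
    print(n,np.array(P).round(4).tolist(),'c',np.mean(P,0).round(4),[round(float(np.linalg.norm(P[i]-P[i-1])),4) for i in range(4)])
d=np.mean(L,0)-np.mean(R,0);print(np.linalg.norm(d),np.degrees(np.arctan2(d[1],d[0])))
g=L[1]-R[0];print('front edge yaw',np.degrees(np.arctan2(g[1],g[0])),np.linalg.norm(g))
for n,(x0,y0,a,b) in dict(R=(150,0,(155,178),(295,203)),L=(275,297,(295,465),(428,495))).items():
    s=f(*b,x0,y0,.198)-f(*a,x0,y0,.198);print(n,'slot dir deg',np.degrees(np.arctan2(s[1],s[0])))
```

```text
heads [ 0.57709325 -0.24692496] [ 0.53886833 -0.3814086 ] 0.13981056116368507 74.13300775058626
R [[0.5184, -0.3968], [0.5298, -0.3585], [0.5583, -0.3664], [0.5469, -0.4053]] c [ 0.5384 -0.3818] [0.0297, 0.04, 0.0296, 0.0406]
L [[0.557, -0.2618], [0.5679, -0.2232], [0.5967, -0.2309], [0.5855, -0.2699]] c [ 0.5768 -0.2464] [0.0296, 0.0401, 0.0298, 0.0406]
0.140669011463794 74.14629028641792
front edge yaw 74.07714649668429 0.18054304279972358
R slot dir deg 63.20614110425734
L slot dir deg 61.42699533012881
```

Emit:
carry_out:
  moves:
    - {"x":0,"y":0,"z":0,"turn":-0.105}
    - {"x":0,"y":0,"z":0,"turn":-0.105}
    - {"x":0.54,"y":1,"z":0.3,"turn":0}
    - {"x":0.54,"y":1,"z":0.3,"turn":0}
    - {"x":0.54,"y":1,"z":0.3,"turn":0}
    - {"x":0.54,"y":1,"z":0.3,"turn":0}
    - {"x":0.54,"y":1,"z":0.3,"turn":0}
    - {"x":0.54,"y":1,"z":0.3,"turn":0}
  grip: 55
  newtons: 100

```text
t: 7.25
tool_pos: [0.4989, -0.1715, 0.3161]
tool_rot: [0.116, 3.139, -0.0]
contact_force: [-0.1, 0.0, 0.2]
opening: 0.0549
grip_force: 0.0
```

Emit:
carry_out:
  moves:
    - {"x":0.43,"y":0.8,"z":0.9,"turn":0}
    - {"x":0.43,"y":0.8,"z":0.9,"turn":0}
    - {"x":0.43,"y":0.8,"z":0.9,"turn":0}
    - {"x":0.43,"y":0.8,"z":0.9,"turn":0}
    - {"x":0.43,"y":0.8,"z":0.9,"turn":0}
    - {"x":0.43,"y":0.8,"z":0.9,"turn":0}
    - {"x":0.43,"y":0.8,"z":0.9,"turn":0}
    - {"x":0.43,"y":0.8,"z":0.9,"turn":0}

```text
t: 8.05
tool_pos: [0.4251, -0.0059, 0.1357]
tool_rot: [0.116, 3.139, -0.0]
contact_force: [0.7, 0.0, 0.8]
opening: 0.0548
grip_force: 0.0
```

Emit:
carry_out:
  moves:
    - {"x":0,"y":0,"z":0,"turn":0}
    - {"x":0,"y":0,"z":0,"turn":0}
    - {"x":0,"y":0,"z":0,"turn":0}
    - {"x":0,"y":0,"z":0,"turn":0}
    - {"x":0,"y":0,"z":0,"turn":0}
    - {"x":0,"y":0,"z":0,"turn":0}
    - {"x":0,"y":0,"z":0,"turn":0}
    - {"x":0,"y":0,"z":0,"turn":0}

```text
t: 8.85
tool_pos: [0.4256, -0.0069, 0.1364]
tool_rot: [0.116, 3.139, -0.0]
contact_force: [0.2, 0.4, -0.9]
opening: 0.0551
grip_force: 0.0
```

Run:
```python
from w import *
wl('w4.png',['rack_arm_1_grip','rack_arm_1_heel'])
```

```text
t 8.85 [ 0.4256 -0.0069  0.1364] ytool 85.76 [-0.19 -0.38  2.16 -0.    1.37 -1.69]
rack_arm_1_grip [(([256.1, 191.7], 0.78), array([ 0.4272, -0.0071]))]
rack_arm_1_heel [(([256.9, 282.9], 0.78), array([ 0.5204, -0.0133]))]
```

View pics/w4.png

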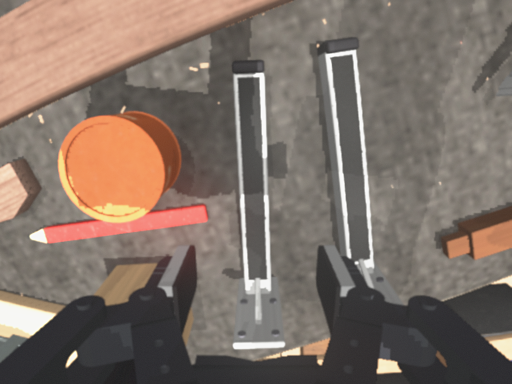

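Arm 2 is centred between the fingers (bar at column 250, lip 248,66, plate 258,340), tilted about 0.02 rad. Descending and gripping.

Emit:
carry_out:
  moves:
    - {"x":-0.06,"y":0,"z":0.665,"turn":-0.02}
    - {"x":0,"y":0,"z":0.665,"turn":0}
    - {"x":0,"y":0,"z":0.665,"turn":0}
    - {"x":0,"y":0,"z":0.665,"turn":0}
    - {"x":0,"y":0,"z":0.665,"turn":0}
    - {"x":0,"y":0,"z":0.665,"turn":0}
    - {"x":0,"y":0,"z":0.665,"turn":0}
    - {"x":0,"y":0,"z":0.65,"turn":0}

```text
t: 9.8
tool_pos: [0.427, -0.0068, 0.003]
tool_rot: [0.084, 3.14, -0.0]
contact_force: [-0.2, -0.1, 0.5]
opening: 0.0553
grip_force: 0.0
```

Emit:
carry_out:
  moves:
    - {"x":0,"y":0,"z":0,"turn":0}
    - {"x":0,"y":0,"z":0,"turn":0}
    - {"x":0,"y":0,"z":0,"turn":0}
    - {"x":0,"y":0,"z":0,"turn":0}
    - {"x":0,"y":0,"z":0,"turn":0}
    - {"x":0,"y":0,"z":0,"turn":0}
    - {"x":0,"y":0,"z":0,"turn":0}
    - {"x":0,"y":0,"z":0,"turn":0}
  grip: 5

```text
t: 10.6
tool_pos: [0.4276, -0.007, 0.0044]
tool_rot: [0.085, 3.14, -0.0]
contact_force: [-1.7, 0.2, 5.0]
opening: 0.02
grip_force: 98.8
```

Run:
```python
from w import *
wl('w5.png',['rack_arm_1_grip','rack_arm_1_heel'])
print(pose()[2]['opening'],pose()[2]['grip_force'],pose()[2]['contact_force'])
```

```text
t 10.6 [ 0.4276 -0.007   0.0044] ytool 86.92 [-0.19 -0.16  2.23  0.    1.07 -1.71]
rack_arm_1_grip [(([258.6, 277.4], 0.8), array([ 0.4304, -0.0061])), (([51.0, 199.1], 0.36), array([ 0.3894, -0.0922]))]
rack_arm_1_heel []
0.020272229377168643 98.78792881965637 [-1.6551912   0.48865368  5.70427878]
```

Gripped (opening 20 mm, 99 N). Lifting, turning and carrying to the right upright.

Emit:
carry_out:
  moves:
    - {"x":0,"y":0,"z":-0.93,"turn":0}
    - {"x":0,"y":0,"z":-0.93,"turn":0}
    - {"x":0,"y":0,"z":-0.93,"turn":0}
    - {"x":0,"y":0,"z":-0.93,"turn":0}
    - {"x":0,"y":0,"z":-0.93,"turn":0}
    - {"x":0,"y":0,"z":-0.93,"turn":0}
    - {"x":0,"y":0,"z":-0.93,"turn":0.112}
    - {"x":0,"y":0,"z":-0.93,"turn":0.112}

```text
t: 11.55
tool_pos: [0.4262, -0.0067, 0.1892]
tool_rot: [-0.442, -3.108, -0.0]
contact_force: [0.0, -0.4, -2.7]
opening: 0.0199
grip_force: 98.4
```

Emit:
carry_out:
  moves:
    - {"x":-0.19,"y":-0.94,"z":0,"turn":0}
    - {"x":-0.19,"y":-0.94,"z":0,"turn":0}
    - {"x":-0.19,"y":-0.94,"z":0,"turn":0}
    - {"x":-0.19,"y":-0.94,"z":0,"turn":0}
    - {"x":-0.19,"y":-0.94,"z":0,"turn":0}
    - {"x":-0.19,"y":-0.94,"z":0,"turn":0}
    - {"x":-0.19,"y":-0.94,"z":0,"turn":0}
    - {"x":-0.19,"y":-0.94,"z":0,"turn":0}

```text
t: 12.35
tool_pos: [0.4112, -0.1986, 0.1882]
tool_rot: [-0.435, -3.11, -0.001]
contact_force: [-0.3, -0.4, -2.9]
opening: 0.0203
grip_force: 98.4
```

Emit:
carry_out:
  moves:
    - {"x":-0.19,"y":-0.95,"z":0,"turn":0}
    - {"x":-0.19,"y":-0.95,"z":0,"turn":0}
    - {"x":-0.19,"y":-0.95,"z":0.5,"turn":0}
    - {"x":-0.19,"y":-0.95,"z":0.5,"turn":0}
    - {"x":-0.19,"y":-0.95,"z":0.5,"turn":0}
    - {"x":-0.19,"y":-0.95,"z":0.5,"turn":0}
    - {"x":0,"y":0,"z":0.5,"turn":0}
    - {"x":0,"y":0,"z":0.5,"turn":0}

```text
t: 13.15
tool_pos: [0.3997, -0.3425, 0.1128]
tool_rot: [-0.436, -3.11, -0.003]
contact_force: [-0.5, -0.3, -1.8]
opening: 0.0206
grip_force: 98.5
```

Run:
```python
from w import *
H['rack_arm_1_heel']=.111
a,C,r=wl('w6.png',['lock_right_slot','rack_arm_1_heel','seat_right'])
b=snap('side','s6.png')
p,R,o=pose()
seat=np.array([.5237,-.3774,.094])
print('tool-frame seat-TCP (u):',(R.T@(seat-p)/.025).round(2),'mm',(R.T@(seat-p)*1e3).round(1),o['opening'])
cv2.imwrite('pics/w6c.png',np.hstack([a,cv2.resize(b[180:324,230:390],(430,384),interpolation=cv2.INTER_CUBIC)])[:,150:942,::-1])
```

```text
t 13.15 [ 0.3997 -0.3425  0.1128] ytool 74.03 [-0.85 -0.08  1.95  0.    1.27 -2.14]
lock_right_slot []
rack_arm_1_heel []
seat_right []
tool-frame seat-TCP (u): [-5.12 -0.    0.84] mm [-1.279e+02 -1.000e-01  2.100e+01] 0.020232393460160928
```

View pics/w6c.png

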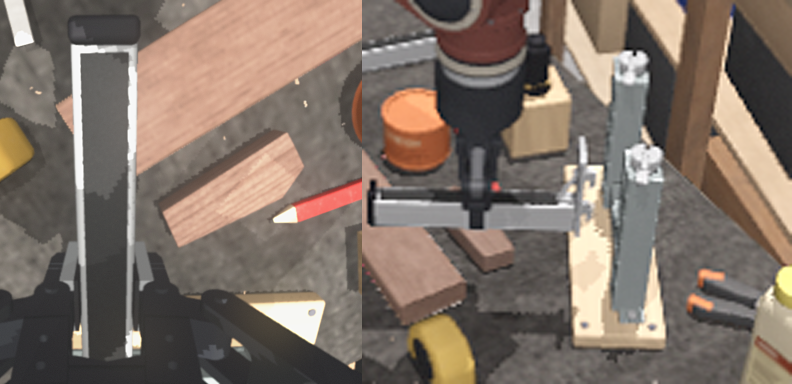

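Side crop: the arm hangs level before the right upright, hooks facing the slots. Pushing in.

Emit:
carry_out:
  moves:
    - {"x":-0.2,"y":0,"z":0,"turn":0}
    - {"x":-0.2,"y":0,"z":0,"turn":0}
    - {"x":-0.2,"y":0,"z":0,"turn":0}
    - {"x":-0.2,"y":0,"z":0,"turn":0}
    - {"x":-0.2,"y":0,"z":0,"turn":0}
    - {"x":-0.15,"y":0,"z":0,"turn":0}
    - {"x":-0.1,"y":0,"z":0,"turn":0}
    - {"x":-0.1,"y":0,"z":0,"turn":0}

```text
t: 14.2
tool_pos: [0.433, -0.3522, 0.1146]
tool_rot: [-0.435, -3.111, -0.0]
contact_force: [-0.5, -0.2, -3.0]
opening: 0.0203
grip_force: 98.5
```

Emit:
carry_out:
  moves:
    - {"x":-0.05,"y":0,"z":0,"turn":0}
    - {"x":-0.05,"y":0,"z":0,"turn":0}
    - {"x":0,"y":0,"z":0,"turn":0}
    - {"x":0,"y":0,"z":0,"turn":0}
    - {"x":0,"y":0,"z":0,"turn":0}
    - {"x":0,"y":0,"z":0,"turn":0}
    - {"x":0,"y":0,"z":0,"turn":0}
    - {"x":0,"y":0,"z":0,"turn":0}

```text
t: 15.0
tool_pos: [0.4345, -0.3526, 0.1144]
tool_rot: [-0.435, -3.11, -0.001]
contact_force: [-5.0, 1.6, -1.1]
opening: 0.0203
grip_force: 98.9
```

```bash
cat > st.py <<'E'
from h import *
import sys
def st(seat):
    p,R,o=pose(); print(o['t'].__round__(2),p.round(4),'mm to seat in tool',(R.T@(np.array(seat)-p)*1e3).round(1),'F tool',(R.T@o['contact_force']).round(1),'M',(R.T@o['wrist_torque']).round(2),o['opening'])
E
python3 -c "
from st import *
st([.5237,-.3774,.094])"
```

```text
15.0 [ 0.4345 -0.3526  0.1144] mm to seat in tool [-92.7   0.6  20.3] F tool [5.2 0.2 1.1] M [0.   0.67 0.03] 0.020284387214785253
```

Emit:
carry_out:
  moves:
    - {"x":0,"y":0,"z":0.1,"turn":0}
    - {"x":0,"y":0,"z":0.1,"turn":0}
    - {"x":0,"y":0,"z":0.1,"turn":0}
    - {"x":0,"y":0,"z":0.1,"turn":0}
    - {"x":0,"y":0,"z":0.1,"turn":0}
    - {"x":0,"y":0,"z":0.08,"turn":0}
    - {"x":0,"y":0,"z":0,"turn":0}
    - {"x":0,"y":0,"z":0,"turn":0}

```text
t: 15.8
tool_pos: [0.4344, -0.3527, 0.0999]
tool_rot: [-0.435, -3.11, -0.001]
contact_force: [-4.2, 2.1, -1.0]
opening: 0.0202
grip_force: 98.8
```

```bash
python3 -c "
from st import *
st([.5237,-.3774,.094])"
```

```text
15.8 [ 0.4344 -0.3527  0.0999] mm to seat in tool [-92.6   0.8   5.8] F tool [4.6 0.8 1. ] M [0.04 0.69 0.03] 0.020235459998026242
```

Emit:
carry_out:
  moves:
    - {"x":0,"y":0,"z":0.05,"turn":0}
    - {"x":0,"y":0,"z":0.05,"turn":0}
    - {"x":0,"y":0,"z":0.05,"turn":0}
    - {"x":0,"y":0,"z":0,"turn":0}
    - {"x":0,"y":0,"z":0,"turn":0}
    - {"x":0,"y":0,"z":0,"turn":0}
    - {"x":0,"y":0,"z":0,"turn":0}
    - {"x":0,"y":0,"z":0,"turn":0}

```text
t: 16.6
tool_pos: [0.4343, -0.3528, 0.0976]
tool_rot: [-0.435, -3.109, -0.0]
contact_force: [-9.7, 4.5, 7.3]
opening: 0.0203
grip_force: 100.0
```

```bash
python3 -c "
from st import *
st([.5237,-.3774,.094])"
```

```text
16.6 [ 0.4343 -0.3528  0.0976] mm to seat in tool [-92.7   0.9   3.4] F tool [10.6  1.6 -7.3] M [-0.23  1.01  0.  ] 0.020281615643476678
```

Emit:
carry_out:
  moves:
    - {"x":0,"y":0,"z":0.06,"turn":0}
    - {"x":0,"y":0,"z":0.06,"turn":0}
    - {"x":0,"y":0,"z":0,"turn":0}
    - {"x":0,"y":0,"z":0,"turn":0}
    - {"x":0,"y":0,"z":0,"turn":0}
    - {"x":0,"y":0,"z":0,"turn":0}
    - {"x":0,"y":0,"z":0,"turn":0}
    - {"x":0,"y":0,"z":0,"turn":0}

```text
t: 17.4
tool_pos: [0.4342, -0.3526, 0.0953]
tool_rot: [-0.434, -3.109, -0.001]
contact_force: [-11.9, 7.5, 9.2]
opening: 0.0202
grip_force: 100.8
```

```bash
python3 -c "
from st import *
st([.5237,-.3774,.094])"
```

```text
17.4 [ 0.4342 -0.3526  0.0953] mm to seat in tool [-92.9   0.6   1. ] F tool [13.5  4.  -9.1] M [-0.56  1.38 -0.18] 0.02020743720494223
```

Emit:
carry_out:
  moves:
    - {"x":0,"y":0,"z":0,"turn":0}
    - {"x":0,"y":0,"z":0,"turn":0}
    - {"x":0,"y":0,"z":0,"turn":0}
    - {"x":0,"y":0,"z":0,"turn":0}
    - {"x":0,"y":0,"z":-0.9,"turn":0}
    - {"x":0,"y":0,"z":-0.9,"turn":0}
    - {"x":0,"y":0,"z":-0.9,"turn":0}
    - {"x":0,"y":0,"z":-0.9,"turn":0}
  grip: 55

```text
t: 18.2
tool_pos: [0.4354, -0.3529, 0.1843]
tool_rot: [0.435, 3.111, -0.0]
contact_force: [-0.6, 0.4, 1.7]
opening: 0.0552
grip_force: 0.0
```

Emit:
carry_out:
  moves:
    - {"x":0,"y":0,"z":-0.3,"turn":-0.105}
    - {"x":0,"y":0,"z":-0.3,"turn":-0.105}
    - {"x":0,"y":0,"z":0,"turn":-0.105}
    - {"x":0,"y":1,"z":0,"turn":0}
    - {"x":0,"y":1,"z":0,"turn":0}
    - {"x":0,"y":1,"z":0,"turn":0}
    - {"x":0,"y":1,"z":0,"turn":0}
    - {"x":0,"y":1,"z":0,"turn":0}

```text
t: 19.0
tool_pos: [0.4306, -0.2271, 0.1985]
tool_rot: [-0.058, 3.14, -0.0]
contact_force: [0.9, -0.1, 0.8]
opening: 0.0548
grip_force: 0.0
```

Emit:
carry_out:
  moves:
    - {"x":0,"y":1,"z":0,"turn":0}
    - {"x":0,"y":1,"z":0,"turn":0}
    - {"x":0,"y":1,"z":0,"turn":0}
    - {"x":0,"y":1,"z":0,"turn":0}
    - {"x":0,"y":1,"z":0,"turn":0}
    - {"x":0,"y":1,"z":0,"turn":0}
    - {"x":0,"y":1,"z":0,"turn":0}
    - {"x":0,"y":1,"z":0,"turn":0}

```text
t: 19.8
tool_pos: [0.4232, -0.0271, 0.1986]
tool_rot: [-0.058, 3.14, 0.0]
contact_force: [0.7, -0.0, 0.6]
opening: 0.0554
grip_force: 0.0
```

Emit:
carry_out:
  moves:
    - {"x":-0.2,"y":1,"z":0,"turn":0}
    - {"x":-0.2,"y":1,"z":0,"turn":0}
    - {"x":0,"y":1,"z":0,"turn":0}
    - {"x":0,"y":0.7,"z":0,"turn":0}
    - {"x":0,"y":0,"z":0.5,"turn":0}
    - {"x":0,"y":0,"z":0.5,"turn":0}
    - {"x":0,"y":0,"z":0.5,"turn":0}
    - {"x":0,"y":0,"z":0,"turn":0}

```text
t: 20.6
tool_pos: [0.4279, 0.064, 0.1576]
tool_rot: [0.056, -3.136, -0.0]
contact_force: [-0.4, -0.6, 0.2]
opening: 0.0551
grip_force: 0.0
```

Run:
```python
from w import *
wl('w7.png',['rack_arm_1_grip','rack_arm_1_heel'])
```

```text
t 20.6 [0.4279 0.064  0.1576] ytool 92.06 [-0.02 -0.38  2.12 -0.    1.41 -1.63]
rack_arm_1_grip []
rack_arm_1_heel []
```

View pics/w7.png

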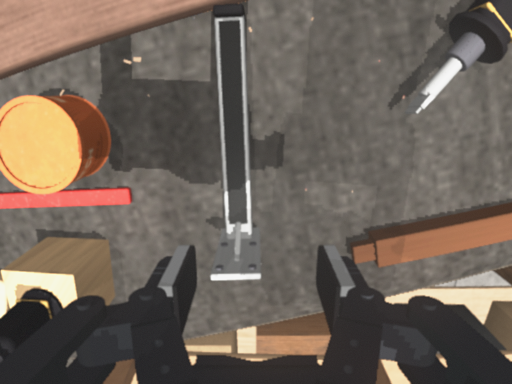

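Run:
```python
from h import *
C=cam('wrist')
a=at_z('wrist',[230.5,22],.03,C);b=at_z('wrist',[238,222],.03,C);l=at_z('wrist',[229,6],.039,C);p=at_z('wrist',[236,279],.089,C)
d=b-a;print(a,b,np.degrees(np.arctan2(d[1],d[0])));print('lip',l,'plateback',p,np.linalg.norm(p[:2]-l[:2]));d=p-l;print(np.degrees(np.arctan2(d[1],d[0])),'grip',(l+(p-l)*100/190)[:2])
P,R,o=pose();g=l+(p-l)*100/190;g[2]=.003;print((R.T@(g-P)/.025).round(2))
```

```text
[0.30283966 0.04053313 0.03      ] [0.46186075 0.04971868 0.03      ] 3.3059108577393137
lip [0.29359332 0.0398929  0.039     ] plateback [0.48276021 0.05162744 0.089     ] 0.18953050021893383
3.5496654161121177 grip [0.39315484 0.04606897]
[ 1.49 -0.67  6.31]
```

Arm 1 was knocked aside: its bar axis now lies at column 230–238 and the plate top at (236,279), which puts the grip at about (0.393, 0.046). Correcting and descending.

Emit:
carry_out:
  moves:
    - {"x":0.75,"y":-0.34,"z":0,"turn":-0.024}
    - {"x":0.74,"y":-0.33,"z":0.4,"turn":0}
    - {"x":0,"y":0,"z":0.9,"turn":0}
    - {"x":0,"y":0,"z":0.9,"turn":0}
    - {"x":0,"y":0,"z":0.9,"turn":0}
    - {"x":0,"y":0,"z":0.9,"turn":0}
    - {"x":0,"y":0,"z":0.9,"turn":0}
    - {"x":0,"y":0,"z":0.9,"turn":0}

```text
t: 21.55
tool_pos: [0.3943, 0.0458, 0.016]
tool_rot: [-0.095, 3.138, -0.0]
contact_force: [0.2, 1.0, 0.0]
opening: 0.055
grip_force: 0.0
```

Emit:
carry_out:
  moves:
    - {"x":0,"y":0,"z":0.36,"turn":0}
    - {"x":0,"y":0,"z":0,"turn":0}
    - {"x":0,"y":0,"z":0,"turn":0}
    - {"x":0,"y":0,"z":0,"turn":0}
    - {"x":0,"y":0,"z":0,"turn":0}
    - {"x":0,"y":0,"z":0,"turn":0}
    - {"x":0,"y":0,"z":0,"turn":0}
    - {"x":0,"y":0,"z":0,"turn":0}

```text
t: 22.35
tool_pos: [0.3934, 0.0461, 0.0071]
tool_rot: [-0.096, 3.14, -0.0]
contact_force: [-0.3, 0.8, 0.1]
opening: 0.0548
grip_force: 0.0
```

```bash
python3 -c "
from st import *
st([0.39315484,0.04606897,.015])"
```

```text
22.35 [0.3934 0.0461 0.0071] mm to seat in tool [ 0.2 -0.1 -7.9] F tool [ 0.2  0.8 -0.1] M [ 0.02 -0.01  0.02] 0.054759431658922955
```

Emit:
carry_out:
  moves:
    - {"x":0,"y":0,"z":0.1,"turn":0}
    - {"x":0,"y":0,"z":0,"turn":0}
    - {"x":0,"y":0,"z":0,"turn":0}
    - {"x":0,"y":0,"z":0,"turn":0}
    - {"x":0,"y":0,"z":0,"turn":0}
    - {"x":0,"y":0,"z":0,"turn":0}
    - {"x":0,"y":0,"z":0,"turn":0}
    - {"x":0,"y":0,"z":0,"turn":0}
  grip: 5

```text
t: 23.15
tool_pos: [0.3933, 0.0461, 0.0045]
tool_rot: [0.096, -3.14, 0.0]
contact_force: [-0.8, -1.7, 1.5]
opening: 0.0203
grip_force: 98.5
```

Emit:
carry_out:
  moves:
    - {"x":0,"y":0,"z":-0.93,"turn":0}
    - {"x":0,"y":0,"z":-0.93,"turn":0}
    - {"x":0,"y":0,"z":-0.93,"turn":0}
    - {"x":0,"y":0,"z":-0.93,"turn":0}
    - {"x":0,"y":0,"z":-0.93,"turn":0}
    - {"x":0,"y":0,"z":-0.93,"turn":0.113}
    - {"x":0,"y":0,"z":-0.93,"turn":0.113}
    - {"x":0,"y":0,"z":-0.93,"turn":0.113}

```text
t: 23.95
tool_pos: [0.3926, 0.0463, 0.1902]
tool_rot: [-0.442, -3.109, -0.0]
contact_force: [0.7, -0.2, -3.0]
opening: 0.0204
grip_force: 98.3
```

```bash
python3 -c "
from st import *
st([.562-.9617*.035,-.2424+.274*.035,.108])
print(np.degrees(np.arctan2(pose()[1][1,1],pose()[1][0,1])))"
```

```text
23.95 [0.3926 0.0463 0.1902] mm to seat in tool [-208.2 -230.2   81.9] F tool [-0.7  0.   3. ] M [-0.01  0.01 -0.05] 0.020427649901801258
73.81424697941236
```

Emit:
carry_out:
  moves:
    - {"x":-0.47,"y":-0.92,"z":0,"turn":0}
    - {"x":-0.47,"y":-0.92,"z":0,"turn":0}
    - {"x":-0.47,"y":-0.92,"z":0,"turn":0}
    - {"x":-0.47,"y":-0.92,"z":0,"turn":0}
    - {"x":-0.47,"y":-0.92,"z":0,"turn":0}
    - {"x":-0.47,"y":-0.92,"z":0,"turn":0}
    - {"x":-0.47,"y":-0.92,"z":0,"turn":0}
    - {"x":-0.47,"y":-0.92,"z":0,"turn":0}

```text
t: 24.75
tool_pos: [0.4328, -0.1573, 0.1891]
tool_rot: [-0.435, -3.11, -0.002]
contact_force: [0.8, 0.9, -2.8]
opening: 0.0204
grip_force: 98.5
```

Emit:
carry_out:
  moves:
    - {"x":-0.47,"y":-0.92,"z":0,"turn":0}
    - {"x":-0.47,"y":-0.92,"z":0,"turn":0}
    - {"x":0,"y":0,"z":0.52,"turn":0}
    - {"x":0,"y":0,"z":0.52,"turn":0}
    - {"x":0,"y":0,"z":0.52,"turn":0}
    - {"x":0,"y":0,"z":0.52,"turn":0}
    - {"x":0,"y":0,"z":0.52,"turn":0}
    - {"x":0,"y":0,"z":0.4,"turn":0}

```text
t: 25.55
tool_pos: [0.4427, -0.2064, 0.1137]
tool_rot: [-0.434, -3.11, -0.001]
contact_force: [0.2, -0.0, -3.2]
opening: 0.02
grip_force: 98.6
```

Emit:
carry_out:
  moves:
    - {"x":0,"y":0,"z":0,"turn":0}
    - {"x":0,"y":0,"z":0,"turn":0}
    - {"x":0,"y":0,"z":0,"turn":0}
    - {"x":0,"y":0,"z":0,"turn":0}
    - {"x":0,"y":0,"z":0,"turn":0}
    - {"x":0,"y":0,"z":0,"turn":0}
    - {"x":0,"y":0,"z":0,"turn":0}
    - {"x":0,"y":0,"z":0,"turn":0}

```text
t: 26.35
tool_pos: [0.4432, -0.2073, 0.1155]
tool_rot: [0.435, 3.111, -0.0]
contact_force: [-0.5, 0.1, -3.3]
opening: 0.0202
grip_force: 98.6
```

```bash
python3 -c "
from st import *
st([.562,-.2424,.094])
print(np.degrees(np.arctan2(pose()[1][1,1],pose()[1][0,1])))"
```

```text
26.35 [ 0.4432 -0.2073  0.1155] mm to seat in tool [-123.8   -1.2   21.5] F tool [ 0.5 -0.1  3.3] M [-0.03 -0.03 -0.04] 0.020212046558625102
74.08086936185013
```

Emit:
carry_out:
  moves:
    - {"x":-0.2,"y":-0.05,"z":0.1,"turn":0}
    - {"x":-0.2,"y":0,"z":0,"turn":0}
    - {"x":-0.2,"y":0,"z":0,"turn":0}
    - {"x":-0.2,"y":0,"z":0,"turn":0}
    - {"x":-0.2,"y":0,"z":0,"turn":0}
    - {"x":-0.15,"y":0,"z":0,"turn":0}
    - {"x":-0.05,"y":0,"z":0,"turn":0}
    - {"x":0,"y":0,"z":0,"turn":0}

```text
t: 27.15
tool_pos: [0.4719, -0.2167, 0.1129]
tool_rot: [-0.435, -3.111, -0.0]
contact_force: [-1.1, -0.1, -2.7]
opening: 0.0205
grip_force: 98.6
```

Emit:
carry_out:
  moves:
    - {"x":-0.05,"y":0,"z":0,"turn":0}
    - {"x":-0.05,"y":0,"z":0,"turn":0}
    - {"x":-0.05,"y":0,"z":0,"turn":0}
    - {"x":0,"y":0,"z":0,"turn":0}
    - {"x":0,"y":0,"z":0,"turn":0}
    - {"x":0,"y":0,"z":0,"turn":0}
    - {"x":0,"y":0,"z":0,"turn":0}
    - {"x":0,"y":0,"z":0,"turn":0}

```text
t: 27.95
tool_pos: [0.4753, -0.2177, 0.1129]
tool_rot: [-0.435, -3.111, -0.0]
contact_force: [0.3, -0.1, -2.2]
opening: 0.0201
grip_force: 98.6
```

```bash
python3 -c "
from st import *
st([.562,-.2424,.094])"
```

```text
27.95 [ 0.4753 -0.2177  0.1129] mm to seat in tool [-90.2   0.   18.9] F tool [-0.3 -0.   2.2] M [ 0.04 -0.06  0.01] 0.020106210548035477
```

No contact yet; a little further in, then down.

Emit:
carry_out:
  moves:
    - {"x":-0.05,"y":0,"z":0,"turn":0}
    - {"x":-0.05,"y":0,"z":0,"turn":0}
    - {"x":0,"y":0,"z":0,"turn":0}
    - {"x":0,"y":0,"z":0,"turn":0}
    - {"x":0,"y":0,"z":0,"turn":0}
    - {"x":0,"y":0,"z":0,"turn":0}
    - {"x":0,"y":0,"z":0,"turn":0}
    - {"x":0,"y":0,"z":0,"turn":0}

```text
t: 28.75
tool_pos: [0.4777, -0.2184, 0.1129]
tool_rot: [-0.435, -3.111, 0.0]
contact_force: [-0.0, 0.5, -2.8]
opening: 0.0203
grip_force: 98.6
```

```bash
python3 -c "
from st import *
st([.562,-.2424,.094])"
```

```text
28.75 [ 0.4777 -0.2184  0.1129] mm to seat in tool [-87.6   0.   18.9] F tool [0.2 0.4 2.8] M [-0.03 -0.01 -0.  ] 0.020349365353123077
```

Emit:
carry_out:
  moves:
    - {"x":-0.04,"y":0,"z":0,"turn":0}
    - {"x":-0.04,"y":0,"z":0,"turn":0}
    - {"x":-0.04,"y":0,"z":0,"turn":0}
    - {"x":0,"y":0,"z":0,"turn":0}
    - {"x":0,"y":0,"z":0,"turn":0}
    - {"x":0,"y":0,"z":0,"turn":0}
    - {"x":0,"y":0,"z":0,"turn":0}
    - {"x":0,"y":0,"z":0,"turn":0}

```text
t: 29.55
tool_pos: [0.4783, -0.2185, 0.1126]
tool_rot: [-0.434, -3.105, -0.002]
contact_force: [-10.2, 3.4, 3.5]
opening: 0.0202
grip_force: 99.4
```

```bash
python3 -c "
from st import *
st([.562,-.2424,.094])
b=snap('side','s8.png')
cv2.imwrite('pics/s8c.png',cv2.resize(b[160:330,230:400],(600,600),interpolation=cv2.INTER_CUBIC)[:,:,::-1])"
```

```text
29.55 [ 0.4783 -0.2185  0.1126] mm to seat in tool [-87.2  -0.1  18. ] F tool [10.8  0.5 -3.5] M [-0.07  1.36  0.07] 0.020182290904897426
```

View pics/s8c.png

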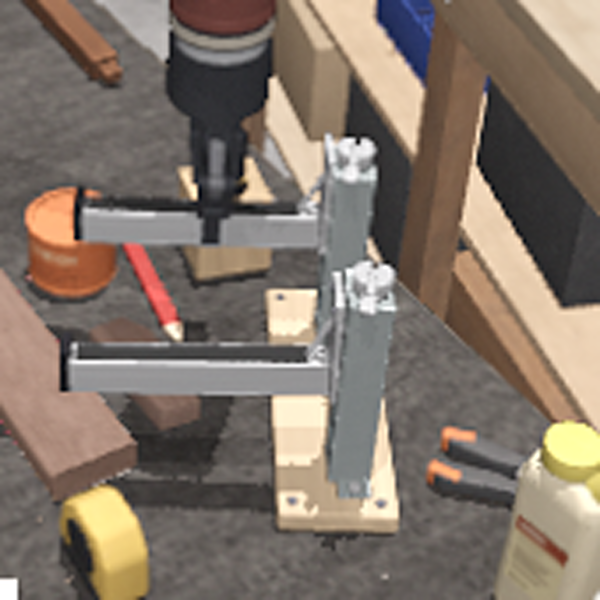

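Right arm hangs flush against its upright (330,375); the left arm's plate touches its face (325,220). Pushing the left arm down.

Emit:
carry_out:
  moves:
    - {"x":0.02,"y":0,"z":0.1,"turn":0}
    - {"x":0,"y":0,"z":0.1,"turn":0}
    - {"x":0,"y":0,"z":0.1,"turn":0}
    - {"x":0,"y":0,"z":0.1,"turn":0}
    - {"x":0,"y":0,"z":0.1,"turn":0}
    - {"x":0,"y":0,"z":0,"turn":0}
    - {"x":0,"y":0,"z":0,"turn":0}
    - {"x":0,"y":0,"z":0,"turn":0}

```text
t: 30.4
tool_pos: [0.4784, -0.2184, 0.0997]
tool_rot: [-0.435, -3.106, -0.002]
contact_force: [-7.4, 2.8, -0.1]
opening: 0.0197
grip_force: 99.0
```

Emit:
carry_out:
  moves:
    - {"x":0,"y":0,"z":0.05,"turn":0}
    - {"x":0,"y":0,"z":0.05,"turn":0}
    - {"x":0,"y":0,"z":0.05,"turn":0}
    - {"x":0,"y":0,"z":0.05,"turn":0}
    - {"x":0,"y":0,"z":0,"turn":0}
    - {"x":0,"y":0,"z":0,"turn":0}
    - {"x":0,"y":0,"z":0,"turn":0}
    - {"x":0,"y":0,"z":0,"turn":0}

```text
t: 31.2
tool_pos: [0.4782, -0.2186, 0.0971]
tool_rot: [-0.434, -3.105, -0.002]
contact_force: [-18.6, 6.5, 13.6]
opening: 0.0203
grip_force: 101.1
```

```bash
python3 -c "
from st import *
st([.562,-.2424,.094])"
```

```text
31.2 [ 0.4782 -0.2186  0.0971] mm to seat in tool [-87.1   0.    2.6] F tool [ 19.7   1.1 -13.5] M [-0.19  1.66 -0.05] 0.02029237242035217
```

Emit:
carry_out:
  moves:
    - {"x":0,"y":0,"z":0.06,"turn":0}
    - {"x":0,"y":0,"z":0.04,"turn":0}
    - {"x":0,"y":0,"z":0,"turn":0}
    - {"x":0,"y":0,"z":0,"turn":0}
    - {"x":0,"y":0,"z":0,"turn":0}
    - {"x":0,"y":0,"z":0,"turn":0}
    - {"x":0,"y":0,"z":0,"turn":0}
    - {"x":0,"y":0,"z":0,"turn":0}

```text
t: 32.0
tool_pos: [0.478, -0.2185, 0.0951]
tool_rot: [-0.433, -3.104, -0.002]
contact_force: [-17.7, 7.6, 15.7]
opening: 0.0204
grip_force: 101.8
```

Emit:
carry_out:
  moves:
    - {"x":0,"y":0,"z":0,"turn":0}
    - {"x":0,"y":0,"z":0,"turn":0}
    - {"x":0,"y":0,"z":0,"turn":0}
    - {"x":0,"y":0,"z":0,"turn":0}
    - {"x":0,"y":0,"z":-0.9,"turn":0}
    - {"x":0,"y":0,"z":-0.9,"turn":0}
    - {"x":0,"y":0,"z":-0.9,"turn":0}
    - {"x":0,"y":0,"z":-0.9,"turn":0}
  grip: 55

```text
t: 32.8
tool_pos: [0.4802, -0.2191, 0.1837]
tool_rot: [0.435, 3.111, 0.0]
contact_force: [-0.8, -0.4, 0.0]
opening: 0.0552
grip_force: 0.0
```

Emit:
carry_out:
  moves:
    - {"x":0,"y":0,"z":-0.9,"turn":0}
    - {"x":0,"y":0,"z":-0.9,"turn":0}
    - {"x":-0.7,"y":0,"z":-0.9,"turn":0}
    - {"x":-0.7,"y":0,"z":-0.9,"turn":0}
    - {"x":-0.7,"y":0,"z":-0.9,"turn":0}
    - {"x":-0.7,"y":0,"z":-0.9,"turn":0}
    - {"x":-0.7,"y":0,"z":-0.9,"turn":0}
    - {"x":-0.7,"y":0,"z":-0.9,"turn":0}

```text
t: 33.6
tool_pos: [0.5819, -0.2481, 0.3636]
tool_rot: [-0.435, -3.111, -0.0]
contact_force: [0.3, -0.6, -0.3]
opening: 0.055
grip_force: 0.0
```

Emit:
carry_out:
  moves:
    - {"x":0,"y":0,"z":0,"turn":0}
    - {"x":0,"y":0,"z":0,"turn":0}
    - {"x":0,"y":0,"z":0,"turn":0}
    - {"x":0,"y":0,"z":0,"turn":0}
    - {"x":0,"y":0,"z":0,"turn":0}
    - {"x":0,"y":0,"z":0,"turn":0}
    - {"x":0,"y":0,"z":0,"turn":0}
    - {"x":0,"y":0,"z":0,"turn":0}

```text
t: 34.4
tool_pos: [0.581, -0.2479, 0.363]
tool_rot: [0.435, 3.111, -0.0]
contact_force: [0.5, 0.6, 0.0]
opening: 0.0551
grip_force: 0.0
```

Run:
```python
from w import *
a,C,r=wl('w9.png',['lock_left_slot','lock_right_slot','block_hole','driver_grip','rack_arm_1_heel'])
b=snap('side','s9.png')
c=cv2.resize(a[40:220,150:450],(800,480),interpolation=cv2.INTER_CUBIC); cv2.imwrite('pics/w9c.png',c[:,:,::-1])
```

```text
t 34.4 [ 0.581  -0.2479  0.363 ] ytool 74.08 [-0.52  0.02  1.43  0.    1.69 -1.81]
lock_left_slot [(([254.3, 170.0], 0.91), array([ 0.5756, -0.2483])), (([137.8, 140.6], 0.46), array([ 0.5183, -0.3453]))]
lock_right_slot [(([107.6, 172.5], 0.92), array([ 0.5385, -0.3854]))]
block_hole [(([354.3, 78.0], 0.75), array([ 0.523 , -0.1051]))]
driver_grip [(([360.0, 80.6], 0.76), array([ 0.5264, -0.1086]))]
rack_arm_1_heel [(([138.5, 141.1], 0.84), array([ 0.5251, -0.416 ]))]
```

View pics/w9c.png

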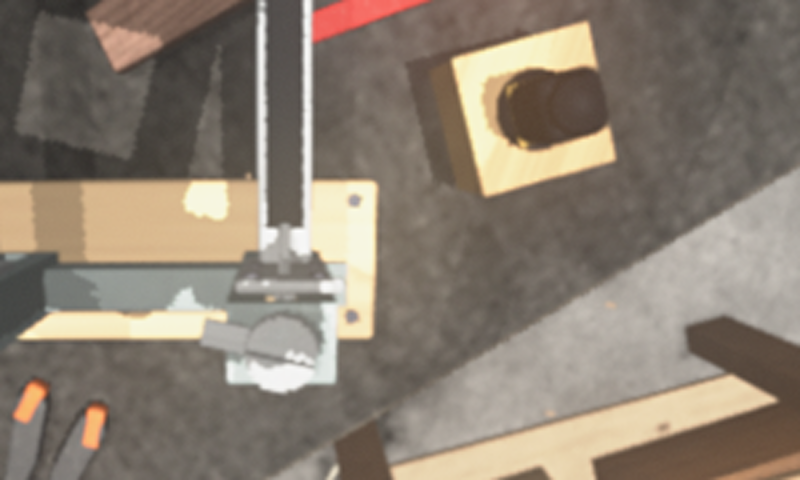

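```bash
python3 - <<'E'
from w import *
C=cam('wrist'); f=lambda u,v,z:at_z('wrist',[150+u/2.667,40+v/2.667],z,C)[:2]
P=np.array([f(*q,.07) for q in[(450,62),(587,22),(615,160),(485,197)]])
print(P.round(4),P.mean(0)); 
for i in range(4):
    d=P[i]-P[i-1];print(np.linalg.norm(d),np.degrees(np.arctan2(d[1],d[0]))%90)
print('top of handle',f(580,102,.131))
E
python3 - <<'E'
import cv2
a=cv2.imread('pics/w9.png'); s=cv2.imread('pics/s9.png')
cv2.imwrite('pics/drv.png',cv2.resize(a[45:115,310:390],(800,600)[::1],interpolation=cv2.INTER_CUBIC))
E
```

```text
[[ 0.4946 -0.1439]
 [ 0.4936 -0.0786]
 [ 0.5578 -0.0782]
 [ 0.5584 -0.1421]] [ 0.52611725 -0.11069306]
0.06382586513169689 1.5951236512962907
0.06536576203515286 0.9431239150249127
0.0642697586146688 0.35076089832596713
0.06397656045048584 0.544956184969621
top of handle [ 0.52496045 -0.10855274]
```

View pics/drv.png

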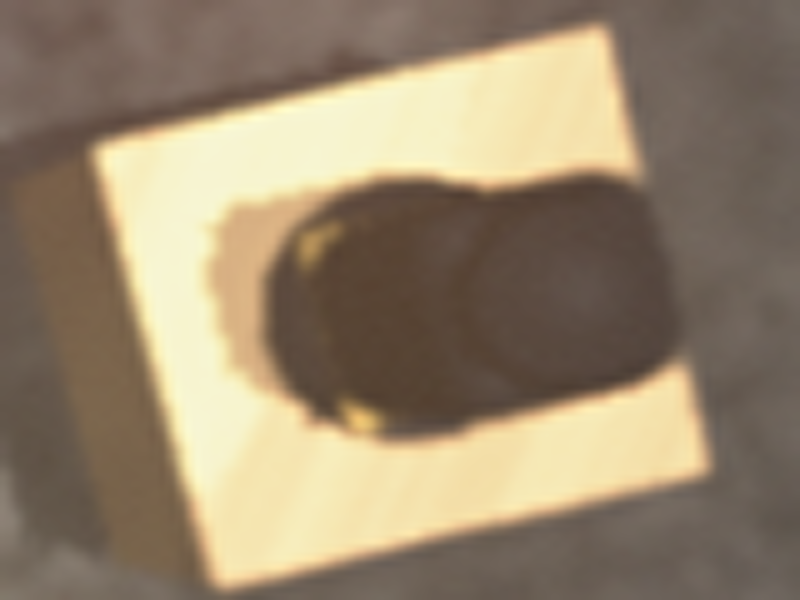

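The block sits square to the world axes, centred near (0.526, -0.110), with the handle top near (575,290) in this crop. I'm going over it.

Emit:
carry_out:
  moves:
    - {"x":0,"y":0,"z":0.5,"turn":-0.139}
    - {"x":0,"y":0,"z":0.5,"turn":-0.139}
    - {"x":0.37,"y":0.92,"z":0.7,"turn":0}
    - {"x":0.37,"y":0.92,"z":0.7,"turn":0}
    - {"x":0.37,"y":0.92,"z":0.7,"turn":0}
    - {"x":0.37,"y":0.92,"z":0.7,"turn":0}
    - {"x":0.37,"y":0.92,"z":0.7,"turn":0}
    - {"x":0.37,"y":0.92,"z":0.7,"turn":0}

```text
t: 35.55
tool_pos: [0.5252, -0.109, 0.2323]
tool_rot: [-0.0, 3.141, -0.0]
contact_force: [-0.1, 0.8, 0.2]
opening: 0.0549
grip_force: 0.0
```

Emit:
carry_out:
  moves:
    - {"x":0,"y":0,"z":0.5,"turn":0}
    - {"x":0,"y":0,"z":0.5,"turn":0}
    - {"x":0,"y":0,"z":0,"turn":0}
    - {"x":0,"y":0,"z":0,"turn":0}
    - {"x":0,"y":0,"z":0,"turn":0}
    - {"x":0,"y":0,"z":0,"turn":0}
    - {"x":0,"y":0,"z":0,"turn":0}
    - {"x":0,"y":0,"z":0,"turn":0}

```text
t: 36.35
tool_pos: [0.5258, -0.1101, 0.2083]
tool_rot: [0.0, 3.141, -0.0]
contact_force: [0.3, 0.1, -0.7]
opening: 0.0554
grip_force: 0.0
```

Run:
```python
from w import *
a,C,r=wl('w10.png',['block_hole','driver_grip'])
```

```text
t 36.35 [ 0.5258 -0.1101  0.2083] ytool 90.0 [-0.34 -0.14  1.84 -0.    1.44 -1.92]
block_hole []
driver_grip []
```

View pics/w10.png

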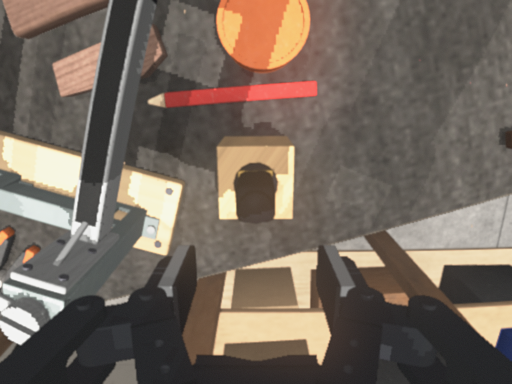

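Run:
```python
from h import *
C=cam('wrist')
P=np.array([at_z('wrist',q,.07,C) for q in[(218,148),(295,147),(294,219),(219,219)]]);print(P.round(4),P.mean(0))
print(at_z('wrist',(255,205),.131,C))
a=cv2.imread('pics/w10.png');g=cv2.cvtColor(a,cv2.COLOR_BGR2GRAY)[140:230,210:300]
m=(g<80).astype(np.uint8);n,l,s,c=cv2.connectedComponentsWithStats(m);print(s[1:][s[1:,4]>100],c[1:][s[1:,4]>100])
i=1+np.argmax(s[1:,4]);
for r in range(0,90,6):
    x=np.where(l[r]==i)[0]; 
    if len(x): print(r+140,x.min()+210,x.max()+210)
```

```text
[[ 0.4943 -0.1416  0.07  ]
 [ 0.4934 -0.0776  0.07  ]
 [ 0.5572 -0.0764  0.07  ]
 [ 0.5572 -0.1427  0.07  ]] [ 0.52554237 -0.10960257  0.07      ]
[ 0.52383398 -0.11070814  0.131     ]
[[   0    0   10   20  129]
 [  25   24   40   59 1961]] [[ 2.97674419  8.19379845]
 [44.75573687 54.05252422]]
164 249 261
170 247 264
176 236 270
182 235 273
188 235 274
194 237 273
200 237 273
206 237 273
212 237 273
218 239 271
```

The handle spans columns 237–273, centred under the gripper. I'm descending, gripping and lifting.

Emit:
carry_out:
  moves:
    - {"x":0,"y":0,"z":0.8,"turn":0}
    - {"x":0,"y":0,"z":0.8,"turn":0}
    - {"x":0,"y":0,"z":0.8,"turn":0}
    - {"x":0,"y":0,"z":0.8,"turn":0}
    - {"x":0,"y":0,"z":0.8,"turn":0}
    - {"x":0,"y":0,"z":0.8,"turn":0}
    - {"x":0,"y":0,"z":0.1,"turn":0}
    - {"x":0,"y":0,"z":0,"turn":0}

```text
t: 37.3
tool_pos: [0.5252, -0.1097, 0.085]
tool_rot: [0.0, -3.14, -0.001]
contact_force: [0.0, -0.4, 0.4]
opening: 0.055
grip_force: 0.0
```

Emit:
carry_out:
  moves:
    - {"x":0,"y":0,"z":0,"turn":0}
    - {"x":0,"y":0,"z":0,"turn":0}
    - {"x":0,"y":0,"z":0,"turn":0}
    - {"x":0,"y":0,"z":0,"turn":0}
    - {"x":0,"y":0,"z":0,"turn":0}
    - {"x":0,"y":0,"z":0,"turn":0}
    - {"x":0,"y":0,"z":0,"turn":0}
    - {"x":0,"y":0,"z":0,"turn":0}
  grip: 5
  newtons: 110

```text
t: 38.1
tool_pos: [0.5268, -0.1103, 0.0873]
tool_rot: [-0.0, 3.139, -0.002]
contact_force: [0.3, -0.8, 5.9]
opening: 0.0268
grip_force: 108.6
```

```bash
python3 -c "
from st import *
st([.5257,-.11,.103])"
```

```text
38.1 [ 0.5268 -0.1103  0.0873] mm to seat in tool [  1.1   0.3 -15.7] F tool [-0.4 -0.8 -5.9] M [-0.06  0.06  0.01] 0.026837496476803464
```

Emit:
carry_out:
  moves:
    - {"x":0,"y":0,"z":-0.9,"turn":0}
    - {"x":0,"y":0,"z":-0.9,"turn":0}
    - {"x":0,"y":0,"z":-0.9,"turn":0}
    - {"x":0,"y":0,"z":-0.9,"turn":0}
    - {"x":0,"y":0,"z":-0.9,"turn":0}
    - {"x":0,"y":0,"z":-0.9,"turn":0}
    - {"x":0,"y":0,"z":-0.9,"turn":0}
    - {"x":0,"y":0,"z":-0.9,"turn":0}

```text
t: 38.9
tool_pos: [0.5251, -0.1097, 0.2656]
tool_rot: [0.0, -3.14, -0.001]
contact_force: [-0.1, -0.7, -0.9]
opening: 0.027
grip_force: 108.2
```

Run:
```python
from st import *
p,R,o=pose(); print(p,o['opening'],o['grip_force'])
for n in('wrist','side','top'):
    C=cam(n); a=snap(n,'d_'+n+'.png'); print(n,marks(n,['driver_tip','driver_grip']))
    for h in(0,.019,-.05,-.07): print(h,proj(n,p+[0,0,h],C).round(1),end=' ')
    print()
b=cv2.imread('pics/d_side.png');C=cam('side')
t=proj('side',p+[0,0,.019-.091],C).round().astype(int); print('tip px',t)
np.set_printoptions(linewidth=220)
print(cv2.cvtColor(b,cv2.COLOR_BGR2GRAY)[t[1]-22:t[1]+8:1,t[0]-12:t[0]+13])
```

```text
[ 0.52509038 -0.10972359  0.26562524] 0.027000959793897328 108.19894909858704
wrist {'driver_tip': [([257.6, 205.7], 0.59)], 'driver_grip': [([256.1, 273.0], 0.8)]}
0 [256.2 260.6] 0.019 [256.3 282.1] -0.05 [256.1 222. ] -0.07 [256.1 211. ] 
side {'driver_tip': [([223.9, 177.5], 0.85), ([207.8, 305.1], 0.63), ([293.2, 177.0], 0.47)], 'driver_grip': [([192.4, 170.8], 0.86), ([195.9, 331.8], 0.71), ([294.7, 147.4], 0.61)]}
0 [296.5 154.1] 0.019 [296.9 147.9] -0.05 [295.7 169.8] -0.07 [295.4 175.9] 
top {'driver_tip': [([164.7, 208.2], 0.78), ([346.6, 256.9], 0.44), ([305.5, 190.2], 0.25)], 'driver_grip': [([133.6, 239.5], 0.73), ([368.0, 270.9], 0.63), ([309.4, 138.7], 0.49), ([266.0, 134.6], 0.45)]}
0 [266.4 130.7] 0.019 [266.8 128.1] -0.05 [265.6 136.9] -0.07 [265.3 139.3] 
tip px [295 176]
[[181 220 216 216 217 216 219 208 142  16  24  38 113 145 107  39  45  44  40  76 108 109 105 103 100]
 [154 208 218 218 217 217 220 191  24  13  26  49 117 138  89  38  43  39  37  88 116 107 103 102 102]
 [129 185 221 218 217 216 220 217 179  65  21  45 121 139  76  31  44  71  84  95 107 104 10
[... 2092 characters left out ...]
 189 190 192 194 188 162 152 154 139 113  73  85  99  97 101 104 104 102  98  89]
 [188 189 189 189 191 193 192 191 191 193 189 169 134 104  77  70  86  95  95 101 105 104 105  94  84]
 [190 192 194 193 194 194 193 191 191 193 194 188 164 111  71  77  87  97  95 100 104 104 101 129 130]
 [193 196 197 196 196 195 194 191 191 191 192 193 182 137  70  78  87  98  97 100 102  98  96 176 186]
 [195 198 196 197 198 198 197 198 199 199 199 199 188 145  68  76  90 100  96 101  98  96  92 185 205]
 [195 196 197 198 198 198 199 200 201 202 201 202 187 130  68  76  92 103  95  97  98  94 109 188 222]
 [197 196 196 197 197 196 196 197 198 199 198 197 180 118  67  78  93 103  98  97  95  95 112 189 225]]
```

Run:
```python
import cv2,numpy as np
np.set_printoptions(linewidth=250)
a=cv2.cvtColor(cv2.imread('pics/d_wrist.png'),cv2.COLOR_BGR2GRAY)
for r in range(186,256,3): print(r,a[r,232:282:1].tolist())
```

```text
186 [239, 239, 240, 239, 239, 239, 239, 240, 241, 242, 242, 242, 241, 241, 240, 240, 239, 238, 238, 239, 240, 240, 238, 237, 238, 238, 239, 238, 237, 236, 236, 236, 236, 236, 236, 236, 237, 239, 240, 241, 240, 240, 240, 240, 238, 234, 234, 236, 236, 235]
189 [240, 240, 239, 239, 239, 240, 241, 242, 242, 242, 241, 241, 240, 239, 239, 238, 238, 239, 240, 239, 238, 237, 237, 238, 239, 238, 237, 236, 236, 236, 236, 236, 236, 236, 238, 239, 240, 241, 241, 240, 240, 240, 238, 234, 231, 229, 228, 229, 229, 228]
192 [239, 239, 239, 240, 241, 242, 242, 242, 241, 240, 240, 240, 239, 238, 238, 239, 240, 239, 238, 237, 238, 238, 239, 238, 237, 236, 236, 236, 236, 236, 236, 236, 238, 239, 240, 241, 241, 240, 238, 234, 232, 232, 230, 229, 228, 229, 229, 228, 226, 226]
195 [239, 240, 241, 242, 242, 242, 241, 240, 240, 240, 239, 238, 238, 239, 239, 239, 238, 237, 238, 239, 239, 238, 234, 230, 228, 231, 236, 236, 236, 236, 238, 240, 241, 241, 240, 240, 239, 238, 236, 232, 230, 229, 228, 229, 228, 227, 226, 226, 226, 224]
198 [241, 242, 242, 242, 241, 240, 240, 240, 239, 238, 238, 239, 239, 239, 238, 
[... 3559 characters left out ...]
, 45, 45, 46, 46, 46, 46, 44, 45, 46, 46, 46, 46, 47, 48, 45, 46, 45, 46, 46, 46, 46]
249 [45, 46, 45, 46, 44, 45, 46, 45, 44, 43, 45, 44, 44, 45, 45, 44, 43, 45, 43, 44, 42, 45, 42, 45, 42, 44, 43, 42, 43, 43, 43, 45, 43, 44, 44, 42, 44, 44, 44, 44, 45, 43, 46, 46, 43, 45, 44, 44, 45, 46]
252 [42, 44, 42, 43, 43, 41, 42, 44, 43, 43, 42, 42, 44, 42, 43, 41, 44, 43, 44, 41, 42, 42, 42, 40, 41, 42, 40, 42, 40, 42, 41, 41, 42, 41, 42, 42, 43, 42, 41, 42, 43, 42, 44, 42, 43, 42, 42, 43, 43, 45]
255 [43, 42, 43, 42, 41, 42, 41, 42, 41, 41, 41, 41, 42, 38, 42, 42, 40, 42, 42, 39, 41, 39, 41, 41, 42, 37, 40, 39, 41, 41, 39, 41, 41, 39, 43, 42, 40, 41, 39, 41, 40, 42, 41, 40, 41, 43, 43, 44, 41, 43]
```

Wrist pixels show the blade edge-on (about 5 px wide at column 256), so its width runs along tool x. I'm turning the tool 2.07 rad to match the left slot while rising.

Emit:
carry_out:
  moves:
    - {"x":0,"y":0,"z":-0.125,"turn":0.148}
    - {"x":0,"y":0,"z":-0.125,"turn":0.148}
    - {"x":0,"y":0,"z":-0.125,"turn":0.148}
    - {"x":0,"y":0,"z":-0.125,"turn":0.148}
    - {"x":0,"y":0,"z":-0.125,"turn":0.148}
    - {"x":0,"y":0,"z":-0.125,"turn":0.148}
    - {"x":0,"y":0,"z":-0.125,"turn":0.148}
    - {"x":0,"y":0,"z":-0.125,"turn":0.148}

```text
t: 40.15
tool_pos: [0.5253, -0.1098, 0.2895]
tool_rot: [-1.76, -2.601, 0.001]
contact_force: [-0.3, -0.1, -1.1]
opening: 0.0269
grip_force: 108.4
```

Emit:
carry_out:
  moves:
    - {"x":0,"y":0,"z":0,"turn":0.148}
    - {"x":0,"y":0,"z":0,"turn":0.148}
    - {"x":0,"y":0,"z":0,"turn":0.148}
    - {"x":0,"y":0,"z":0,"turn":0.148}
    - {"x":0,"y":0,"z":0,"turn":0.148}
    - {"x":0,"y":0,"z":0,"turn":0.148}
    - {"x":0,"y":0,"z":0,"turn":0}
    - {"x":0,"y":0,"z":0,"turn":0}

```text
t: 40.95
tool_pos: [0.5254, -0.1098, 0.2898]
tool_rot: [-2.7, -1.605, 0.001]
contact_force: [0.3, -1.0, -1.6]
opening: 0.0269
grip_force: 108.4
```

```bash
cat > dr.py <<'E'
from h import *
def st(x,y,z):
    p,R,o=pose(); D=R.T@(np.array([x,y,z])-p)
    print('t',round(o['t'],2),'p',p.round(4),'ydeg',np.degrees(np.arctan2(R[1,1],R[0,1])).round(2),'shift u',(D/.025).round(3),'Ftool',(R.T@o['contact_force']).round(1),'M',(R.T@o['wrist_torque']).round(2),'q6',o['q'][5].round(2),'open',round(o['opening'],4))
E
python3 - <<'E'
from dr import *
st(.5772,-.2467,.2906)
# check blade x-offset in earlier wrist picture (tool pose level, TCP p0)
c=ctrl.calibration('wrist');T=np.linalg.inv(np.array(c['T_tool_cam']))
for x in(.008,0,-.008): print(x,proj('wrist',[x,0,.0745],(c,T[:3,:3],T[:3,3])).round(1))
# current view: blade in wrist
a=snap('wrist','d2.png')
E
```

```text
t 40.95 p [ 0.5254 -0.1098  0.2898] ydeg -28.53 shift u [-3.82   4.436 -0.037] Ftool [-0.7  0.7  1.6] M [ 0.04 -0.04  0.06] q6 0.15 open 0.0269
0.008 [257.3 195.7]
0 [257.3 207. ]
-0.008 [257.3 218.1]
```

Emit:
carry_out:
  moves:
    - {"x":-0.76,"y":0.886,"z":0,"turn":0}
    - {"x":-0.76,"y":0.886,"z":0,"turn":0}
    - {"x":-0.76,"y":0.886,"z":0,"turn":0}
    - {"x":-0.76,"y":0.886,"z":0,"turn":0}
    - {"x":-0.75,"y":0.886,"z":0,"turn":0}
    - {"x":0,"y":0,"z":0,"turn":0}
    - {"x":0,"y":0,"z":0,"turn":0}
    - {"x":0,"y":0,"z":0,"turn":0}

```text
t: 41.8
tool_pos: [0.577, -0.2454, 0.2903]
tool_rot: [-2.701, -1.603, 0.0]
contact_force: [-0.1, -0.1, -0.7]
opening: 0.0266
grip_force: 108.8
```

Emit:
carry_out:
  moves:
    - {"x":0,"y":0,"z":0.2,"turn":0}
    - {"x":0,"y":0,"z":0.2,"turn":0}
    - {"x":0,"y":0,"z":0.1,"turn":0}
    - {"x":0,"y":0,"z":0,"turn":0}
    - {"x":0,"y":0,"z":0,"turn":0}
    - {"x":0,"y":0,"z":0,"turn":0}
    - {"x":0,"y":0,"z":0,"turn":0}
    - {"x":0,"y":0,"z":0,"turn":0}

```text
t: 42.6
tool_pos: [0.5773, -0.2463, 0.2782]
tool_rot: [2.703, 1.601, 0.0]
contact_force: [-0.7, -0.2, -1.8]
opening: 0.0265
grip_force: 108.8
```

Run:
```python
from dr import *
st(.5774,-.246,.2655)
for n in('side','top'):
    C=cam(n); snap(n,'l_'+n+'.png'); m=marks(n,['driver_tip','lock_left_slot','lock_right_slot']); print(n,m)
    print(proj(n,pose()[0]-[0,0,.0745],C).round(1),proj(n,[.5774,-.246,.191],C).round(1))
```

```text
t 42.6 p [ 0.5773 -0.2463  0.2782] ydeg -28.71 shift u [ 0.012 -0.002  0.507] Ftool [-0.5 -0.5  1.8] M [-0.01 -0.01 -0.02] q6 -0.02 open 0.0265
side {'driver_tip': [([325.7, 198.0], 0.77), ([224.4, 175.8], 0.71), ([208.6, 306.8], 0.64)], 'lock_left_slot': [([329.8, 201.2], 0.44), ([322.8, 268.6], 0.32)], 'lock_right_slot': [([333.6, 236.5], 0.56)]}
[330.6 198.8] [330.2 202.7]
top {'driver_tip': [([163.0, 208.9], 0.85), ([347.4, 257.4], 0.71)], 'lock_left_slot': [], 'lock_right_slot': [([370.0, 138.8], 0.65)]}
[318.1 120.8] [317.2 122.3]
```

Emit:
carry_out:
  moves:
    - {"x":0,"y":0,"z":0.1,"turn":0}
    - {"x":0,"y":0,"z":0.1,"turn":0}
    - {"x":0,"y":0,"z":0.1,"turn":0}
    - {"x":0,"y":0,"z":0,"turn":0}
    - {"x":0,"y":0,"z":0,"turn":0}
    - {"x":0,"y":0,"z":0,"turn":0}
    - {"x":0,"y":0,"z":0,"turn":0}
    - {"x":0,"y":0,"z":0,"turn":0}

```text
t: 43.8
tool_pos: [0.5773, -0.2462, 0.2706]
tool_rot: [2.703, 1.601, 0.0]
contact_force: [-0.3, 0.3, -1.2]
opening: 0.0266
grip_force: 108.8
```

```bash
python3 -c "
from dr import *
st(.5774,-.246,.2655)"
```

```text
t 43.8 p [ 0.5773 -0.2462  0.2706] ydeg -28.71 shift u [ 0.011 -0.001  0.204] Ftool [ 0.1 -0.4  1.2] M [ 0.05 -0.01  0.03] q6 -0.02 open 0.0266
```

Emit:
carry_out:
  moves:
    - {"x":0,"y":0,"z":0.08,"turn":0}
    - {"x":0,"y":0,"z":0.06,"turn":0}
    - {"x":0,"y":0,"z":0.06,"turn":0}
    - {"x":0,"y":0,"z":0,"turn":0}
    - {"x":0,"y":0,"z":0,"turn":0}
    - {"x":0,"y":0,"z":0,"turn":0}
    - {"x":0,"y":0,"z":0,"turn":0}
    - {"x":0,"y":0,"z":0,"turn":0}

```text
t: 44.6
tool_pos: [0.5773, -0.2462, 0.2661]
tool_rot: [2.702, 1.601, 0.0]
contact_force: [-1.6, 0.6, 5.7]
opening: 0.0266
grip_force: 109.4
```

```bash
python3 -c "
from dr import *
st(.5774,-.246,.2655)"
```

```text
t 44.6 p [ 0.5773 -0.2462  0.2661] ydeg -28.7 shift u [ 0.01  -0.001  0.023] Ftool [-0.3 -1.7 -5.7] M [0.56 0.06 0.  ] q6 -0.02 open 0.0266
```

Contact at the slot bottom (tip z about 0.1916). Turning clockwise.

Emit:
carry_out:
  moves:
    - {"x":0,"y":0,"z":0,"turn":0.12}
    - {"x":0,"y":0,"z":0,"turn":0.12}
    - {"x":0,"y":0,"z":0,"turn":0.12}
    - {"x":0,"y":0,"z":0,"turn":0.12}
    - {"x":0,"y":0,"z":0,"turn":0.12}
    - {"x":0,"y":0,"z":0,"turn":0.12}
    - {"x":0,"y":0,"z":0,"turn":0.12}
    - {"x":0,"y":0,"z":0,"turn":0.12}

```text
t: 45.4
tool_pos: [0.5782, -0.2469, 0.2661]
tool_rot: [3.135, 0.165, 0.005]
contact_force: [1.2, -1.5, 2.8]
opening: 0.027
grip_force: 109.2
```

```bash
python3 -c "
from dr import *
st(.5774,-.246,.2655)"
```

```text
t 45.4 p [ 0.5782 -0.2469  0.2661] ydeg -83.98 shift u [-0.027 -0.041  0.026] Ftool [ 1.1  1.6 -2.8] M [-0.27  0.2  -0.08] q6 0.94 open 0.027
```

Emit:
carry_out:
  moves:
    - {"x":0,"y":0,"z":0,"turn":0.1}
    - {"x":0,"y":0,"z":0,"turn":0.1}
    - {"x":0,"y":0,"z":0,"turn":0.1}
    - {"x":0,"y":0,"z":0,"turn":0.1}
    - {"x":0,"y":0,"z":0,"turn":0}
    - {"x":0,"y":0,"z":0,"turn":0}
    - {"x":0,"y":0,"z":0,"turn":0}
    - {"x":0,"y":0,"z":0,"turn":0}

```text
t: 46.2
tool_pos: [0.578, -0.2471, 0.2661]
tool_rot: [3.107, -0.453, 0.005]
contact_force: [3.6, -4.6, 2.9]
opening: 0.0269
grip_force: 109.2
```

```bash
python3 -c "
from dr import *
st(.5774,-.246,.2655)"
```

```text
t 46.2 p [ 0.578  -0.2471  0.2661] ydeg -106.58 shift u [-0.036 -0.037  0.024] Ftool [ 4.8  3.4 -2.9] M [-0.76  1.06 -0.07] q6 1.34 open 0.0269
```

Emit:
carry_out:
  moves:
    - {"x":0,"y":0,"z":0,"turn":0.05}
    - {"x":0,"y":0,"z":0,"turn":0.05}
    - {"x":0,"y":0,"z":0,"turn":0.05}
    - {"x":0,"y":0,"z":0,"turn":0}
    - {"x":0,"y":0,"z":0,"turn":0}
    - {"x":0,"y":0,"z":0,"turn":0}
    - {"x":0,"y":0,"z":0,"turn":0}
    - {"x":0,"y":0,"z":0,"turn":0}

```text
t: 47.0
tool_pos: [0.5779, -0.2472, 0.2661]
tool_rot: [3.064, -0.684, 0.005]
contact_force: [3.1, -3.7, 2.4]
opening: 0.0267
grip_force: 109.2
```

```bash
python3 -c "
from dr import *
st(.5774,-.246,.2655)"
```

```text
t 47.0 p [ 0.5779 -0.2472  0.2661] ydeg -115.17 shift u [-0.04  -0.034  0.023] Ftool [ 4.4  2.  -2.4] M [-0.66  1.2  -0.07] q6 1.49 open 0.0267
```

Emit:
carry_out:
  moves:
    - {"x":0,"y":0,"z":0,"turn":0.05}
    - {"x":0,"y":0,"z":0,"turn":0.05}
    - {"x":0,"y":0,"z":0,"turn":0.03}
    - {"x":0,"y":0,"z":0,"turn":0}
    - {"x":0,"y":0,"z":0,"turn":0}
    - {"x":0,"y":0,"z":0,"turn":0}
    - {"x":0,"y":0,"z":0,"turn":0}
    - {"x":0,"y":0,"z":0,"turn":0}

```text
t: 47.8
tool_pos: [0.5779, -0.2473, 0.2661]
tool_rot: [3.013, -0.882, 0.005]
contact_force: [2.7, -4.7, 4.0]
opening: 0.0269
grip_force: 109.2
```

```bash
python3 -c "
from dr import *
st(.5774,-.246,.2655)"
```

```text
t 47.8 p [ 0.5779 -0.2473  0.2661] ydeg -122.62 shift u [-0.045 -0.031  0.024] Ftool [ 4.8  2.5 -4. ] M [-0.53  1.19 -0.13] q6 1.62 open 0.0269
```

Emit:
carry_out:
  moves:
    - {"x":0,"y":0,"z":0,"turn":0.04}
    - {"x":0,"y":0,"z":0,"turn":0.04}
    - {"x":0,"y":0,"z":0,"turn":0}
    - {"x":0,"y":0,"z":0,"turn":0}
    - {"x":0,"y":0,"z":0,"turn":0}
    - {"x":0,"y":0,"z":0,"turn":0}
    - {"x":0,"y":0,"z":0,"turn":0}
    - {"x":0,"y":0,"z":0,"turn":0}

```text
t: 48.6
tool_pos: [0.578, -0.2472, 0.2661]
tool_rot: [2.976, -1.001, 0.005]
contact_force: [4.2, -4.5, 3.6]
opening: 0.0269
grip_force: 109.3
```

```bash
python3 -c "
from dr import *
st(.5774,-.246,.2655)"
```

```text
t 48.6 p [ 0.578  -0.2472  0.2661] ydeg -127.18 shift u [-0.047 -0.024  0.026] Ftool [ 6.1  1.1 -3.6] M [-0.45  1.29 -0.29] q6 1.7 open 0.0269
```

Torque rose to 0.29 N m, so the left screw is at its stop. I'm relieving, lifting and turning back for the right screw.

Emit:
carry_out:
  moves:
    - {"x":0,"y":0,"z":0,"turn":-0.1}
    - {"x":0,"y":0,"z":-0.25,"turn":0}
    - {"x":0,"y":0,"z":-0.25,"turn":0}
    - {"x":0,"y":0,"z":-0.25,"turn":0}
    - {"x":0,"y":0,"z":-0.25,"turn":0}
    - {"x":0,"y":0,"z":0,"turn":-0.138}
    - {"x":0,"y":0,"z":0,"turn":-0.138}
    - {"x":0,"y":0,"z":0,"turn":-0.138}

```text
t: 49.4
tool_pos: [0.5773, -0.2456, 0.2909]
tool_rot: [-3.134, 0.204, -0.0]
contact_force: [-0.8, 0.8, -1.6]
opening: 0.0268
grip_force: 109.1
```

Emit:
carry_out:
  moves:
    - {"x":0,"y":0,"z":0,"turn":-0.138}
    - {"x":0,"y":0,"z":0,"turn":-0.138}
    - {"x":0,"y":0,"z":0,"turn":-0.138}
    - {"x":0,"y":0,"z":0,"turn":-0.138}
    - {"x":0,"y":0,"z":0,"turn":-0.138}
    - {"x":0,"y":0,"z":0,"turn":-0.138}
    - {"x":0,"y":0,"z":0,"turn":-0.138}
    - {"x":0,"y":0,"z":0,"turn":-0.138}

```text
t: 50.2
tool_pos: [0.5772, -0.2456, 0.2907]
tool_rot: [-2.776, -1.47, -0.001]
contact_force: [1.0, 1.0, -1.6]
opening: 0.0267
grip_force: 109.1
```

Emit:
carry_out:
  moves:
    - {"x":0,"y":0,"z":0,"turn":-0.138}
    - {"x":0,"y":0,"z":0,"turn":0}
    - {"x":0,"y":0,"z":0,"turn":0}
    - {"x":0,"y":0,"z":0,"turn":0}
    - {"x":0,"y":0,"z":0,"turn":0}
    - {"x":0,"y":0,"z":0,"turn":0}
    - {"x":0,"y":0,"z":0,"turn":0}
    - {"x":0,"y":0,"z":0,"turn":0}

```text
t: 51.0
tool_pos: [0.5772, -0.2462, 0.2904]
tool_rot: [-2.674, -1.649, 0.0]
contact_force: [0.5, 0.2, -1.6]
opening: 0.0268
grip_force: 109.1
```

Run:
```python
from dr import *
st(.5395,-.3817,.2655)
a=snap('side','l2_side.png');snap('wrist','l2_w.png')
C=cam('wrist');print(marks('wrist',['lock_left_slot','lock_right_slot','driver_tip']),proj('wrist',[.578,-.2472,.198],C),proj('wrist',[.5395,-.3817,.198],C))
```

```text
t 51.0 p [ 0.5772 -0.2462  0.2904] ydeg -26.66 shift u [-5.52   1.084  0.997] Ftool [0.4 0.3 1.6] M [-0.04  0.03 -0.05] q6 -0.06 open 0.0268
{'lock_left_slot': [([255.5, 198.5], 0.81)], 'lock_right_slot': [([286.8, 348.4], 0.72), ([152.9, 193.0], 0.23)], 'driver_tip': [([258.5, 203.5], 0.76), ([242.7, 172.9], 0.55)]} [258.77234446 199.82293298] [288.46193697 351.73452042]
```

Emit:
carry_out:
  moves:
    - {"x":-0.92,"y":0.18,"z":0,"turn":0}
    - {"x":-0.92,"y":0.18,"z":0,"turn":0}
    - {"x":-0.92,"y":0.18,"z":0,"turn":0}
    - {"x":-0.92,"y":0.18,"z":0,"turn":0}
    - {"x":-0.92,"y":0.18,"z":0,"turn":0}
    - {"x":-0.92,"y":0.18,"z":0,"turn":0}
    - {"x":0,"y":0,"z":0.25,"turn":0}
    - {"x":0,"y":0,"z":0.2,"turn":0}

```text
t: 52.05
tool_pos: [0.5393, -0.3818, 0.2786]
tool_rot: [-2.674, -1.648, -0.001]
contact_force: [-0.3, -0.6, -1.2]
opening: 0.0269
grip_force: 109.1
```

Emit:
carry_out:
  moves:
    - {"x":0,"y":0,"z":0,"turn":0}
    - {"x":0,"y":0,"z":0,"turn":0}
    - {"x":0,"y":0,"z":0.1,"turn":0}
    - {"x":0,"y":0,"z":0.1,"turn":0}
    - {"x":0,"y":0,"z":0.1,"turn":0}
    - {"x":0,"y":0,"z":0,"turn":0}
    - {"x":0,"y":0,"z":0,"turn":0}
    - {"x":0,"y":0,"z":0,"turn":0}

```text
t: 52.85
tool_pos: [0.5395, -0.3817, 0.2718]
tool_rot: [2.673, 1.65, 0.0]
contact_force: [-0.4, 0.2, -1.5]
opening: 0.0269
grip_force: 109.1
```

Run:
```python
from dr import *
st(.5395,-.3817,.2655)
```

```text
t 52.85 p [ 0.5395 -0.3817  0.2718] ydeg -26.65 shift u [ 0.    -0.     0.252] Ftool [ 0.  -0.5  1.5] M [0.05 0.   0.01] q6 -0.26 open 0.0269
```

Emit:
carry_out:
  moves:
    - {"x":0,"y":0,"z":0.08,"turn":0}
    - {"x":0,"y":0,"z":0.08,"turn":0}
    - {"x":0,"y":0,"z":0.08,"turn":0}
    - {"x":0,"y":0,"z":0,"turn":0}
    - {"x":0,"y":0,"z":0,"turn":0}
    - {"x":0,"y":0,"z":0,"turn":0}
    - {"x":0,"y":0,"z":0,"turn":0}
    - {"x":0,"y":0,"z":0,"turn":0}

```text
t: 53.65
tool_pos: [0.5395, -0.3817, 0.2662]
tool_rot: [2.673, 1.65, 0.0]
contact_force: [-0.9, 0.7, 3.3]
opening: 0.0268
grip_force: 109.9
```

Run:
```python
from dr import *
st(.5395,-.3817,.2655)
```

```text
t 53.65 p [ 0.5395 -0.3817  0.2662] ydeg -26.64 shift u [ 0.    -0.     0.026] Ftool [ 0.2 -1.2 -3.3] M [0.26 0.09 0.04] q6 -0.26 open 0.0268
```

Inserted at the slot bottom. Turning clockwise.

Emit:
carry_out:
  moves:
    - {"x":0,"y":0,"z":0,"turn":0.12}
    - {"x":0,"y":0,"z":0,"turn":0.12}
    - {"x":0,"y":0,"z":0,"turn":0.12}
    - {"x":0,"y":0,"z":0,"turn":0.12}
    - {"x":0,"y":0,"z":0,"turn":0.12}
    - {"x":0,"y":0,"z":0,"turn":0.12}
    - {"x":0,"y":0,"z":0,"turn":0.12}
    - {"x":0,"y":0,"z":0,"turn":0.12}

```text
t: 54.45
tool_pos: [0.5398, -0.3818, 0.2661]
tool_rot: [3.133, 0.222, 0.002]
contact_force: [-0.2, 0.1, 1.9]
opening: 0.027
grip_force: 109.6
```

Emit:
carry_out:
  moves:
    - {"x":0,"y":0,"z":0,"turn":0.1}
    - {"x":0,"y":0,"z":0,"turn":0.1}
    - {"x":0,"y":0,"z":0,"turn":0.1}
    - {"x":0,"y":0,"z":0,"turn":0.1}
    - {"x":0,"y":0,"z":0,"turn":0.1}
    - {"x":0,"y":0,"z":0,"turn":0.1}
    - {"x":0,"y":0,"z":0,"turn":0.06}
    - {"x":0,"y":0,"z":0,"turn":0}

```text
t: 55.25
tool_pos: [0.5399, -0.3823, 0.2662]
tool_rot: [3.037, -0.798, 0.003]
contact_force: [0.3, -1.6, 1.8]
opening: 0.027
grip_force: 109.6
```

Run:
```python
from dr import *
st(.5395,-.3817,.2655)
```

```text
t 55.25 p [ 0.5399 -0.3823  0.2662] ydeg -119.45 shift u [-0.026 -0.015  0.027] Ftool [ 1.1  1.2 -1.8] M [-0.25  0.32 -0.05] q6 1.36 open 0.027
```

Emit:
carry_out:
  moves:
    - {"x":0,"y":0,"z":0,"turn":0.05}
    - {"x":0,"y":0,"z":0,"turn":0.05}
    - {"x":0,"y":0,"z":0,"turn":0.02}
    - {"x":0,"y":0,"z":0,"turn":0}
    - {"x":0,"y":0,"z":0,"turn":0}
    - {"x":0,"y":0,"z":0,"turn":0}
    - {"x":0,"y":0,"z":0,"turn":0}
    - {"x":0,"y":0,"z":0,"turn":0}

```text
t: 56.05
tool_pos: [0.5397, -0.3821, 0.2662]
tool_rot: [2.984, -0.979, 0.002]
contact_force: [1.8, -3.1, 3.3]
opening: 0.0267
grip_force: 109.8
```

Run:
```python
from dr import *
st(.5395,-.3817,.2655)
```

```text
t 56.05 p [ 0.5397 -0.3821  0.2662] ydeg -126.32 shift u [-0.015 -0.007  0.026] Ftool [ 3.3  1.4 -3.3] M [-0.44  0.77 -0.19] q6 1.48 open 0.0267
```

Emit:
carry_out:
  moves:
    - {"x":0,"y":0,"z":0,"turn":0.04}
    - {"x":0,"y":0,"z":0,"turn":0.02}
    - {"x":0,"y":0,"z":0,"turn":0}
    - {"x":0,"y":0,"z":0,"turn":0}
    - {"x":0,"y":0,"z":0,"turn":0}
    - {"x":0,"y":0,"z":0,"turn":0}
    - {"x":0,"y":0,"z":0,"turn":0}
    - {"x":0,"y":0,"z":0,"turn":0}

```text
t: 56.85
tool_pos: [0.5396, -0.3819, 0.2661]
tool_rot: [2.954, -1.068, 0.001]
contact_force: [2.6, -4.5, 6.2]
opening: 0.0271
grip_force: 109.9
```

Run:
```python
from dr import *
st(.5395,-.3817,.2655)
```

```text
t 56.85 p [ 0.5396 -0.3819  0.2661] ydeg -129.77 shift u [-0.009 -0.003  0.023] Ftool [ 4.8  1.8 -6.2] M [-0.54  1.08 -0.38] q6 1.54 open 0.0271
```

Emit:
carry_out:
  moves:
    - {"x":0,"y":0,"z":0,"turn":-0.1}
    - {"x":0,"y":0,"z":-0.4,"turn":0}
    - {"x":0,"y":0,"z":-0.4,"turn":0}
    - {"x":0,"y":0,"z":-0.4,"turn":0}
    - {"x":0,"y":0,"z":-0.4,"turn":0}
    - {"x":0,"y":0,"z":0,"turn":-0.145}
    - {"x":0,"y":0,"z":0,"turn":-0.145}
    - {"x":0,"y":0,"z":0,"turn":-0.145}

```text
t: 57.65
tool_pos: [0.5395, -0.3811, 0.3062]
tool_rot: [-3.131, 0.24, 0.0]
contact_force: [-0.3, 0.7, -1.6]
opening: 0.0267
grip_force: 109.9
```

Emit:
carry_out:
  moves:
    - {"x":0,"y":0,"z":0,"turn":-0.145}
    - {"x":0,"y":-0.9,"z":0,"turn":0}
    - {"x":0,"y":-0.9,"z":0,"turn":0}
    - {"x":0,"y":-0.9,"z":0,"turn":0}
    - {"x":0,"y":-0.9,"z":0,"turn":0}
    - {"x":0,"y":-0.9,"z":0,"turn":0}
    - {"x":0,"y":-0.9,"z":0,"turn":0}
    - {"x":0,"y":0,"z":0,"turn":0}

```text
t: 58.45
tool_pos: [0.5416, -0.2431, 0.3062]
tool_rot: [-3.141, 0.017, -0.001]
contact_force: [0.7, -0.7, -1.0]
opening: 0.0272
grip_force: 110.0
```

Run:
```python
from dr import *
st(.5257,-.110,.087)
```

```text
t 58.45 p [ 0.5416 -0.2431  0.3062] ydeg -90.6 shift u [-0.698 -5.31   8.772] Ftool [0.7 0.7 1. ] M [-0. -0.  0.] q6 1.03 open 0.0272
```

Emit:
carry_out:
  moves:
    - {"x":-0.117,"y":-0.885,"z":0,"turn":0.01}
    - {"x":-0.117,"y":-0.885,"z":0,"turn":0}
    - {"x":-0.117,"y":-0.885,"z":0,"turn":0}
    - {"x":-0.117,"y":-0.885,"z":0,"turn":0}
    - {"x":-0.117,"y":-0.885,"z":0,"turn":0}
    - {"x":-0.117,"y":-0.885,"z":0,"turn":0}
    - {"x":0,"y":0,"z":0.6,"turn":0}
    - {"x":0,"y":0,"z":0.6,"turn":0}

```text
t: 59.25
tool_pos: [0.527, -0.1134, 0.2753]
tool_rot: [3.14, -0.037, 0.002]
contact_force: [0.4, -0.6, -1.4]
opening: 0.027
grip_force: 110.0
```

Emit:
carry_out:
  moves:
    - {"x":0,"y":0,"z":0.8,"turn":0}
    - {"x":0,"y":0,"z":0.8,"turn":0}
    - {"x":0,"y":0,"z":0.8,"turn":0}
    - {"x":0,"y":0,"z":0.6,"turn":0}
    - {"x":0,"y":0,"z":0.6,"turn":0}
    - {"x":0,"y":0,"z":0.4,"turn":0}
    - {"x":0,"y":0,"z":0,"turn":0}
    - {"x":0,"y":0,"z":0,"turn":0}

```text
t: 60.05
tool_pos: [0.5271, -0.1137, 0.176]
tool_rot: [3.141, -0.038, 0.001]
contact_force: [-0.7, -0.9, -0.9]
opening: 0.0268
grip_force: 110.0
```

Run:
```python
from dr import *
st(.5257,-.110,.087)
from h import *
C=cam('wrist'); a=snap('wrist','b1.png'); print(marks('wrist',['block_hole','driver_tip']),proj('wrist',[.5257,-.11,.07],C))
S=cam('side');snap('side','b1s.png');print(marks('side',['block_hole','driver_tip']),proj('side',[.5257,-.11,.07],S))
```

```text
t 60.05 p [ 0.5271 -0.1137  0.176 ] ydeg -91.39 shift u [-0.062 -0.149  3.562] Ftool [-0.7  0.9  0.9] M [-0.04  0.05  0.04] q6 1.24 open 0.0268
{'block_hole': [([252.0, 192.7], 0.59), ([443.1, 149.5], 0.4)], 'driver_tip': [([256.8, 202.9], 0.64), ([258.1, 274.1], 0.49)]} [251.26012589 195.19779505]
{'block_hole': [([291.3, 211.2], 0.89)], 'driver_tip': [([210.2, 305.4], 0.62), ([289.6, 225.6], 0.61), ([291.4, 207.5], 0.59), ([224.1, 175.5], 0.56)]} [293.67775166 211.61970448]
```

Emit:
carry_out:
  moves:
    - {"x":-0.06,"y":-0.15,"z":0,"turn":-0.02}
    - {"x":0,"y":0,"z":0.3,"turn":0}
    - {"x":0,"y":0,"z":0.3,"turn":0}
    - {"x":0,"y":0,"z":0.3,"turn":0}
    - {"x":0,"y":0,"z":0.3,"turn":0}
    - {"x":0,"y":0,"z":0.2,"turn":0}
    - {"x":0,"y":0,"z":0,"turn":0}
    - {"x":0,"y":0,"z":0,"turn":0}

```text
t: 61.15
tool_pos: [0.5254, -0.1098, 0.1406]
tool_rot: [-3.142, 0.007, 0.0]
contact_force: [-0.6, -0.0, -1.7]
opening: 0.0268
grip_force: 110.0
```

Run:
```python
from dr import *
st(.5257,-.110,.087)
```

```text
t 61.15 p [ 0.5254 -0.1098  0.1406] ydeg -90.24 shift u [0.011 0.008 2.144] Ftool [-0.6  0.   1.7] M [0.01 0.02 0.01] q6 1.23 open 0.0268
```

Emit:
carry_out:
  moves:
    - {"x":0,"y":0,"z":0.2,"turn":0}
    - {"x":0,"y":0,"z":0.3,"turn":0}
    - {"x":0,"y":0,"z":0.3,"turn":0}
    - {"x":0,"y":0,"z":0.3,"turn":0}
    - {"x":0,"y":0,"z":0.3,"turn":0}
    - {"x":0,"y":0,"z":0.2,"turn":0}
    - {"x":0,"y":0,"z":0.2,"turn":0}
    - {"x":0,"y":0,"z":0,"turn":0}

```text
t: 61.95
tool_pos: [0.5249, -0.1096, 0.0947]
tool_rot: [-3.141, 0.007, 0.002]
contact_force: [-0.3, -0.1, -1.3]
opening: 0.0271
grip_force: 110.0
```

Run:
```python
from dr import *
st(.5257,-.110,.087)
```

```text
t 61.95 p [ 0.5249 -0.1096  0.0947] ydeg -90.24 shift u [0.033 0.016 0.309] Ftool [-0.3  0.1  1.3] M [ 0.02  0.01 -0.03] q6 1.23 open 0.0271
```

Emit:
carry_out:
  moves:
    - {"x":0,"y":0,"z":0.15,"turn":0}
    - {"x":0,"y":0,"z":0.15,"turn":0}
    - {"x":0,"y":0,"z":0,"turn":0}
    - {"x":0,"y":0,"z":0,"turn":0}
    - {"x":0,"y":0,"z":0,"turn":0}
    - {"x":0,"y":0,"z":0,"turn":0}
    - {"x":0,"y":0,"z":0,"turn":0}
    - {"x":0,"y":0,"z":0,"turn":0}

```text
t: 62.75
tool_pos: [0.5255, -0.1098, 0.0883]
tool_rot: [3.142, -0.007, 0.0]
contact_force: [-0.3, 0.2, -1.3]
opening: 0.0266
grip_force: 110.0
```

Emit:
carry_out:
  moves:
    - {"x":0,"y":0,"z":0,"turn":0}
    - {"x":0,"y":0,"z":0,"turn":0}
    - {"x":0,"y":0,"z":0,"turn":0}
    - {"x":0,"y":0,"z":0,"turn":0}
    - {"x":0,"y":0,"z":0,"turn":0}
    - {"x":0,"y":0,"z":-0.4,"turn":0}
    - {"x":0,"y":0,"z":-0.8,"turn":0}
    - {"x":0,"y":0,"z":-0.8,"turn":0}
  grip: 60

```text
t: 63.55
tool_pos: [0.5252, -0.1097, 0.1391]
tool_rot: [-3.141, 0.007, 0.001]
contact_force: [0.9, 0.5, -0.2]
opening: 0.0604
grip_force: 0.0
```

Emit:
carry_out:
  moves:
    - {"x":0,"y":0,"z":-0.8,"turn":0}
    - {"x":0,"y":0,"z":-0.8,"turn":0}
    - {"x":0,"y":0,"z":-0.8,"turn":0}
    - {"x":0,"y":0,"z":-0.8,"turn":-0.14}
    - {"x":0,"y":0,"z":-0.4,"turn":-0.14}
    - {"x":0,"y":0,"z":0,"turn":-0.14}
    - {"x":0,"y":0,"z":0,"turn":-0.14}
    - {"x":0,"y":0,"z":0,"turn":-0.14}

```text
t: 64.35
tool_pos: [0.5256, -0.1098, 0.2293]
tool_rot: [2.95, 1.079, 0.001]
contact_force: [-0.3, 0.6, -0.1]
opening: 0.0599
grip_force: 0.0
```

Emit:
carry_out:
  moves:
    - {"x":0,"y":0,"z":0,"turn":-0.145}
    - {"x":0,"y":0,"z":0,"turn":-0.145}
    - {"x":0,"y":0,"z":0,"turn":-0.145}
    - {"x":0,"y":0,"z":0,"turn":-0.145}
    - {"x":0,"y":0,"z":0,"turn":-0.145}
    - {"x":0,"y":0,"z":0,"turn":-0.145}
    - {"x":0,"y":0,"z":0,"turn":0}
    - {"x":0,"y":0,"z":0,"turn":0}

```text
t: 65.15
tool_pos: [0.5255, -0.1098, 0.2288]
tool_rot: [2.23, 2.212, 0.0]
contact_force: [0.5, 0.4, 0.9]
opening: 0.0601
grip_force: 0.0
```

Run:
```python
from dr import *
st(.46,.25,.25)
T=cam('top');S=cam('side');a=snap('top','r_top.png');snap('side','r_side.png')
m=marks('top',['rail_1_mid','driver_grip','block_hole']);s=marks('side',['rail_1_mid','driver_grip']);print(m);print(s);print('exp driver grip px side',proj('side',[.5257,-.11,.103],S))
for x in m['rail_1_mid']: print(at_z('top',x[0],.012,T))
```

```text
t 65.15 p [ 0.5255 -0.1098  0.2288] ydeg -0.46 shift u [14.371 -2.734 -0.855] Ftool [ 0.4  0.5 -0.9] M [ 0.03  0.03 -0.07] q6 -0.34 open 0.0601
{'rail_1_mid': [([137.7, 175.8], 0.71)], 'driver_grip': [([134.8, 240.1], 0.58), ([370.3, 272.4], 0.52)], 'block_hole': []}
{'rail_1_mid': [([245.2, 162.5], 0.62)], 'driver_grip': [([194.4, 331.1], 0.81), ([194.3, 172.4], 0.7), ([293.2, 201.5], 0.69)]}
exp driver grip px side [294.1722932  202.62640184]
[0.45514065 0.26599146 0.012     ]
```

Emit:
carry_out:
  moves:
    - {"x":0.98,"y":-0.188,"z":-0.1,"turn":0}
    - {"x":0.98,"y":-0.188,"z":-0.1,"turn":0}
    - {"x":0.98,"y":-0.188,"z":-0.1,"turn":0}
    - {"x":0.98,"y":-0.188,"z":-0.1,"turn":0}
    - {"x":0.98,"y":-0.188,"z":-0.1,"turn":0}
    - {"x":0.98,"y":-0.188,"z":-0.1,"turn":0}
    - {"x":0.98,"y":-0.188,"z":-0.1,"turn":0}
    - {"x":0.98,"y":-0.188,"z":-0.1,"turn":0}

```text
t: 66.3
tool_pos: [0.4885, 0.0874, 0.2484]
tool_rot: [2.227, 2.215, 0.0]
contact_force: [0.1, -0.2, 0.1]
opening: 0.0598
grip_force: 0.0
```

Emit:
carry_out:
  moves:
    - {"x":0.98,"y":-0.188,"z":0,"turn":0}
    - {"x":0.98,"y":-0.188,"z":0,"turn":0}
    - {"x":0.98,"y":-0.188,"z":0,"turn":0}
    - {"x":0.98,"y":-0.188,"z":0,"turn":0}
    - {"x":0.98,"y":-0.188,"z":0,"turn":0}
    - {"x":0.98,"y":-0.188,"z":0,"turn":0}
    - {"x":0.98,"y":-0.188,"z":0,"turn":0}
    - {"x":0,"y":0,"z":0,"turn":0}

```text
t: 67.1
tool_pos: [0.4561, 0.2601, 0.2481]
tool_rot: [-2.223, -2.219, -0.0]
contact_force: [-0.4, -0.2, -0.1]
opening: 0.0602
grip_force: 0.0
```

Emit:
carry_out:
  moves:
    - {"x":0,"y":0,"z":0,"turn":0}
    - {"x":0,"y":0,"z":0,"turn":0}
    - {"x":0,"y":0,"z":0,"turn":0}
    - {"x":0,"y":0,"z":0,"turn":0}
    - {"x":0,"y":0,"z":0,"turn":0}
    - {"x":0,"y":0,"z":0,"turn":0}
    - {"x":0,"y":0,"z":0,"turn":0}
    - {"x":0,"y":0,"z":0,"turn":0}

```text
t: 67.9
tool_pos: [0.4568, 0.258, 0.2482]
tool_rot: [2.227, 2.216, 0.0]
contact_force: [-0.3, -0.4, -0.1]
opening: 0.0603
grip_force: 0.0
```

Run:
```python
from w import *
a,C,r=wl('r1.png',['rail_1_mid'])
print([np.round(d['rect']) for d in ctrl.look_for('wrist','rail_1_mid')[:3]])
# colour segmentation: brown, saturated
h=cv2.cvtColor(a,cv2.COLOR_RGB2HSV); m=((h[...,1]>110)&(h[...,0]<18)&(h[...,2]>60)).astype(np.uint8)
m=cv2.morphologyEx(m,cv2.MORPH_OPEN,np.ones((5,5)))
n,l,s,c=cv2.connectedComponentsWithStats(m)
for i in range(1,n):
    if s[i,4]>800:
        q=cv2.minAreaRect(np.argwhere(l==i)[:,::-1].astype(np.float32)); b=cv2.boxPoints(q)
        W=np.array([at_z('wrist',x,.024,C)[:2] for x in b]); 
        L=[np.linalg.norm(W[k]-W[k-1]) for k in range(4)]; k=int(np.argmax(L)); d=W[k]-W[k-1]
        print(s[i],np.round(q[0]),'centre',W.mean(0).round(4),'sides',np.round(L,3),'long dir',np.degrees(np.arctan2(d[1],d[0])).round(1)%180)
```

```text
t 67.9 [0.4568 0.258  0.2482] ytool -0.29 [ 0.37 -0.2   1.82  0.    1.52  0.38]
rail_1_mid [(([264.1, 152.8], 0.77), array([0.4651, 0.268 ]))]
[array([233.,  42.,  62., 210.])]
[ 232   46   62  200 4720] [263. 146.] centre [0.4659 0.2701] sides [0.225 0.027 0.224 0.031] long dir 103.4
```

Rail: centre (0.4655, 0.269), long axis 103.4° (blob centre 263,146). Descending to grip it.

Emit:
carry_out:
  moves:
    - {"x":0,"y":0,"z":0.5,"turn":-0.12}
    - {"x":0,"y":0,"z":0.5,"turn":-0.119}
    - {"x":0.35,"y":0.44,"z":0.5,"turn":0}
    - {"x":0,"y":0,"z":0.9,"turn":0}
    - {"x":0,"y":0,"z":0.9,"turn":0}
    - {"x":0,"y":0,"z":0.9,"turn":0}
    - {"x":0,"y":0,"z":0.9,"turn":0}
    - {"x":0,"y":0,"z":0.9,"turn":0}
  newtons: 60

```text
t: 68.85
tool_pos: [0.4654, 0.2692, 0.0974]
tool_rot: [1.947, 2.466, 0.0]
contact_force: [-0.4, 0.3, 0.9]
opening: 0.0602
grip_force: 0.0
```

Run:
```python
from dr import *
st(.4655,.269,.003)
```

```text
t 68.85 p [0.4654 0.2692 0.0974] ydeg 13.42 shift u [-9.000e-03 -1.000e-03  3.775e+00] Ftool [ 0.4 -0.3 -0.9] M [ 0.   -0.03  0.02] q6 0.15 open 0.0602
```

Emit:
carry_out:
  moves:
    - {"x":0,"y":0,"z":0.8,"turn":0}
    - {"x":0,"y":0,"z":0.8,"turn":0}
    - {"x":0,"y":0,"z":0.8,"turn":0}
    - {"x":0,"y":0,"z":0.8,"turn":0}
    - {"x":0,"y":0,"z":0.5,"turn":0}
    - {"x":0,"y":0,"z":0.1,"turn":0}
    - {"x":0,"y":0,"z":0,"turn":0}
    - {"x":0,"y":0,"z":0,"turn":0}

```text
t: 69.65
tool_pos: [0.4663, 0.2695, 0.0043]
tool_rot: [1.946, 2.465, 0.003]
contact_force: [0.1, -0.3, 0.6]
opening: 0.0599
grip_force: 0.0
```

Run:
```python
from dr import *
st(.4655,.269,.003)
```

```text
t 69.65 p [0.4663 0.2695 0.0043] ydeg 13.41 shift u [-0.013 -0.038  0.053] Ftool [-0.3 -0.  -0.6] M [-0.06 -0.   -0.01] q6 0.15 open 0.0599
```

Emit:
carry_out:
  moves:
    - {"x":0,"y":0,"z":0,"turn":0}
    - {"x":0,"y":0,"z":0,"turn":0}
    - {"x":0,"y":0,"z":0,"turn":0}
    - {"x":0,"y":0,"z":0,"turn":0}
    - {"x":0,"y":0,"z":0,"turn":0}
    - {"x":0,"y":0,"z":0,"turn":0}
    - {"x":0,"y":0,"z":0,"turn":0}
    - {"x":0,"y":0,"z":0,"turn":0}
  grip: 5

```text
t: 70.45
tool_pos: [0.4663, 0.2695, 0.0043]
tool_rot: [1.946, 2.465, 0.002]
contact_force: [-1.1, -1.1, 6.2]
opening: 0.0266
grip_force: 61.8
```

Run:
```python
from dr import *
st(.4655,.269,.003)
```

```text
t 70.45 p [0.4663 0.2695 0.0043] ydeg 13.41 shift u [-0.013 -0.035  0.051] Ftool [-0.8 -1.3 -6.2] M [0.16 0.   0.03] q6 0.15 open 0.0266
```

Emit:
carry_out:
  moves:
    - {"x":0,"y":0,"z":-0.9,"turn":0}
    - {"x":0,"y":0,"z":-0.9,"turn":0}
    - {"x":0,"y":0,"z":-0.9,"turn":0}
    - {"x":0,"y":0,"z":-0.9,"turn":0}
    - {"x":0,"y":0,"z":-0.9,"turn":0}
    - {"x":0,"y":0,"z":-0.9,"turn":0}
    - {"x":0,"y":0,"z":-0.9,"turn":0}
    - {"x":0,"y":0,"z":-0.9,"turn":0}

```text
t: 71.25
tool_pos: [0.4647, 0.2688, 0.183]
tool_rot: [-1.946, -2.465, 0.002]
contact_force: [0.1, -0.4, -1.5]
opening: 0.0269
grip_force: 61.0
```

Emit:
carry_out:
  moves:
    - {"x":0,"y":0,"z":-0.9,"turn":0.128}
    - {"x":0,"y":0,"z":-0.9,"turn":0.128}
    - {"x":0,"y":0,"z":-0.9,"turn":0.128}
    - {"x":0,"y":0,"z":0,"turn":0.128}
    - {"x":-0.9,"y":0.23,"z":0,"turn":0}
    - {"x":-0.9,"y":0.23,"z":0,"turn":0}
    - {"x":-0.9,"y":0.23,"z":0,"turn":0}
    - {"x":-0.9,"y":0.23,"z":0,"turn":0}

```text
t: 72.05
tool_pos: [0.4622, 0.1753, 0.2496]
tool_rot: [-2.507, -1.892, 0.003]
contact_force: [0.2, -0.4, -1.0]
opening: 0.0267
grip_force: 61.0
```

Run:
```python
from dr import *
st(.4472,-.2828,.2)
```

```text
t 72.05 p [0.4622 0.1753 0.2496] ydeg -15.91 shift u [-17.786   4.45    1.992] Ftool [-0.3  0.3  1. ] M [-0.03  0.02  0.01] q6 0.49 open 0.0267
```

Emit:
carry_out:
  moves:
    - {"x":-0.98,"y":0.245,"z":0,"turn":0}
    - {"x":-0.98,"y":0.245,"z":0,"turn":0}
    - {"x":-0.98,"y":0.245,"z":0,"turn":0}
    - {"x":-0.98,"y":0.245,"z":0,"turn":0}
    - {"x":-0.98,"y":0.245,"z":0,"turn":0}
    - {"x":-0.98,"y":0.245,"z":0,"turn":0}
    - {"x":-0.98,"y":0.245,"z":0,"turn":0}
    - {"x":-0.98,"y":0.245,"z":0,"turn":0}

```text
t: 72.85
tool_pos: [0.4555, -0.0265, 0.2497]
tool_rot: [-2.507, -1.892, 0.001]
contact_force: [0.3, -0.2, -0.8]
opening: 0.027
grip_force: 61.0
```

Emit:
carry_out:
  moves:
    - {"x":-0.98,"y":0.245,"z":0,"turn":0}
    - {"x":-0.98,"y":0.245,"z":0,"turn":0}
    - {"x":-0.98,"y":0.245,"z":0,"turn":0}
    - {"x":-0.98,"y":0.245,"z":0,"turn":0}
    - {"x":-0.98,"y":0.245,"z":0,"turn":0}
    - {"x":-0.98,"y":0.245,"z":0,"turn":0}
    - {"x":-0.98,"y":0.245,"z":0,"turn":0}
    - {"x":-0.98,"y":0.245,"z":0,"turn":0}

```text
t: 73.65
tool_pos: [0.4489, -0.2283, 0.2496]
tool_rot: [-2.507, -1.891, 0.001]
contact_force: [0.0, -0.1, -0.8]
opening: 0.0269
grip_force: 61.0
```

Emit:
carry_out:
  moves:
    - {"x":-0.9,"y":0.25,"z":0,"turn":0}
    - {"x":-0.7,"y":0.2,"z":0,"turn":0}
    - {"x":0,"y":0,"z":0,"turn":0}
    - {"x":0,"y":0,"z":0,"turn":0}
    - {"x":0,"y":0,"z":0,"turn":0}
    - {"x":0,"y":0,"z":0,"turn":0}
    - {"x":0,"y":0,"z":0,"turn":0}
    - {"x":0,"y":0,"z":0,"turn":0}

```text
t: 74.45
tool_pos: [0.4495, -0.2687, 0.2508]
tool_rot: [2.507, 1.893, 0.0]
contact_force: [1.0, -0.3, -0.9]
opening: 0.0264
grip_force: 61.0
```

Run:
```python
from dr import *
st(.4472,-.2828,.127)
C=cam('wrist');a=snap('wrist','p1.png');print(marks('wrist',['rail_1_mid','rack_arm_1_grip','rack_arm_1_heel','lock_left_slot','lock_right_slot']))
for X in([.578,-.2472,.191],[.5396,-.3819,.191]): print(proj('wrist',X,C).round(1))
# side-view check of the keeper tabs and driver
S=cam('side');b=snap('side','p1s.png');print(marks('side',['lock_left_slot','lock_right_slot','driver_grip','rack_arm_1_heel']))
```

```text
t 74.45 p [ 0.4495 -0.2687  0.2508] ydeg -15.89 shift u [-0.568  0.066  4.952] Ftool [-0.   1.   0.9] M [-0.01 -0.03 -0.01] q6 -0.4 open 0.0264
{'rail_1_mid': [([258.4, 266.9], 0.61)], 'rack_arm_1_grip': [], 'rack_arm_1_heel': [([357.0, 265.0], 0.85)], 'lock_left_slot': [], 'lock_right_slot': [([415.7, 324.7], 0.47)]}
[450.3 127.7]
[417.6 321.8]
{'lock_left_slot': [([270.6, 269.4], 0.57), ([329.7, 203.2], 0.56)], 'lock_right_slot': [([336.1, 240.0], 0.54)], 'driver_grip': [([194.2, 173.0], 0.75), ([196.9, 330.1], 0.66), ([259.3, 320.5], 0.65), ([291.0, 201.0], 0.44)], 'rack_arm_1_heel': [([324.6, 271.2], 0.93), ([285.1, 262.8], 0.55), ([329.6, 205.4], 0.32)]}
```

Emit:
carry_out:
  moves:
    - {"x":-0.57,"y":0.07,"z":0,"turn":0}
    - {"x":0,"y":0,"z":0.7,"turn":0}
    - {"x":0,"y":0,"z":0.7,"turn":0}
    - {"x":0,"y":0,"z":0.7,"turn":0}
    - {"x":0,"y":0,"z":0.7,"turn":0}
    - {"x":0,"y":0,"z":0.7,"turn":0}
    - {"x":0,"y":0,"z":0.7,"turn":0}
    - {"x":0,"y":0,"z":0.4,"turn":0}

```text
t: 75.8
tool_pos: [0.4463, -0.2837, 0.1339]
tool_rot: [-2.507, -1.89, 0.001]
contact_force: [-0.8, -0.5, -1.7]
opening: 0.0267
grip_force: 61.1
```

Emit:
carry_out:
  moves:
    - {"x":0,"y":0,"z":0,"turn":0}
    - {"x":0,"y":0,"z":0.1,"turn":0}
    - {"x":0,"y":0,"z":0,"turn":0}
    - {"x":0,"y":0,"z":0,"turn":0}
    - {"x":0,"y":0,"z":0,"turn":0}
    - {"x":0,"y":0,"z":0,"turn":0}
    - {"x":0,"y":0,"z":0,"turn":0}
    - {"x":0,"y":0,"z":0,"turn":0}

```text
t: 76.6
tool_pos: [0.4471, -0.2833, 0.1333]
tool_rot: [2.508, 1.892, 0.0]
contact_force: [-1.3, 0.0, -1.4]
opening: 0.0263
grip_force: 61.1
```

Run:
```python
from dr import *
st(.4472,-.2828,.125)
```

```text
t 76.6 p [ 0.4471 -0.2833  0.1333] ydeg -15.92 shift u [ 0.019 -0.003  0.33 ] Ftool [-0.3 -1.2  1.4] M [ 0.01  0.02 -0.03] q6 -0.43 open 0.0263
```

Emit:
carry_out:
  moves:
    - {"x":0,"y":0,"z":0.1,"turn":0}
    - {"x":0,"y":0,"z":0.1,"turn":0}
    - {"x":0,"y":0,"z":0.05,"turn":0}
    - {"x":0,"y":0,"z":0,"turn":0}
    - {"x":0,"y":0,"z":0,"turn":0}
    - {"x":0,"y":0,"z":0,"turn":0}
    - {"x":0,"y":0,"z":0,"turn":0}
    - {"x":0,"y":0,"z":0,"turn":0}

```text
t: 77.4
tool_pos: [0.4472, -0.2833, 0.127]
tool_rot: [2.508, 1.892, 0.0]
contact_force: [-0.3, -0.4, -0.9]
opening: 0.027
grip_force: 61.1
```

Run:
```python
from dr import *
st(.4472,-.2828,.125)
```

```text
t 77.4 p [ 0.4472 -0.2833  0.127 ] ydeg -15.93 shift u [ 0.021 -0.005  0.081] Ftool [-0.5 -0.2  0.9] M [-0.04  0.02 -0.05] q6 -0.43 open 0.027
```

Emit:
carry_out:
  moves:
    - {"x":0,"y":0,"z":0.05,"turn":0}
    - {"x":0,"y":0,"z":0.05,"turn":0}
    - {"x":0,"y":0,"z":0,"turn":0}
    - {"x":0,"y":0,"z":0,"turn":0}
    - {"x":0,"y":0,"z":0,"turn":0}
    - {"x":0,"y":0,"z":0,"turn":0}
    - {"x":0,"y":0,"z":0,"turn":0}
    - {"x":0,"y":0,"z":0,"turn":0}

```text
t: 78.2
tool_pos: [0.4472, -0.2835, 0.1252]
tool_rot: [2.507, 1.892, -0.0]
contact_force: [-2.7, 1.6, 5.4]
opening: 0.0265
grip_force: 61.8
```

Run:
```python
from dr import *
st(.4472,-.2828,.125)
```

```text
t 78.2 p [ 0.4472 -0.2835  0.1252] ydeg -15.93 shift u [ 0.026 -0.009  0.009] Ftool [ 0.8 -3.  -5.4] M [0.46 0.11 0.02] q6 -0.43 open 0.0265
```

Emit:
carry_out:
  moves:
    - {"x":0,"y":0,"z":0,"turn":0}
    - {"x":0,"y":0,"z":0,"turn":0}
    - {"x":0,"y":0,"z":0,"turn":0}
    - {"x":0,"y":0,"z":0,"turn":0}
    - {"x":0,"y":0,"z":0,"turn":0}
    - {"x":0,"y":0,"z":0,"turn":0}
    - {"x":0,"y":0,"z":0,"turn":0}
    - {"x":0,"y":0,"z":0,"turn":0}
  grip: 50

```text
t: 79.0
tool_pos: [0.4471, -0.2833, 0.1244]
tool_rot: [-2.508, -1.892, 0.0]
contact_force: [0.0, -0.2, -0.1]
opening: 0.0499
grip_force: 0.0
```

Emit:
carry_out:
  moves:
    - {"x":0,"y":0,"z":-0.4,"turn":0}
    - {"x":0,"y":0,"z":-0.7,"turn":0}
    - {"x":0,"y":0,"z":-0.9,"turn":0}
    - {"x":0,"y":0,"z":-0.9,"turn":0}
    - {"x":0,"y":0,"z":-0.9,"turn":0}
    - {"x":0,"y":0,"z":-0.9,"turn":0}
    - {"x":0,"y":0,"z":-0.9,"turn":0}
    - {"x":0,"y":0,"z":-0.9,"turn":0}

```text
t: 79.8
tool_pos: [0.4471, -0.2833, 0.2888]
tool_rot: [2.507, 1.892, 0.0]
contact_force: [0.2, 0.2, -0.2]
opening: 0.05
grip_force: 0.0
```

Emit:
carry_out:
  moves:
    - {"x":-0.8,"y":0,"z":-0.5,"turn":0}
    - {"x":-0.8,"y":0,"z":-0.5,"turn":0}
    - {"x":-0.8,"y":0,"z":0,"turn":0}
    - {"x":-0.8,"y":0.4,"z":0,"turn":0}
    - {"x":0,"y":0.4,"z":0,"turn":0}
    - {"x":0,"y":0,"z":0,"turn":0}
    - {"x":0,"y":0,"z":0,"turn":0}
    - {"x":0,"y":0,"z":0,"turn":0}

```text
t: 80.6
tool_pos: [0.4445, -0.3649, 0.3121]
tool_rot: [-2.507, -1.893, -0.0]
contact_force: [-0.6, -0.3, 0.7]
opening: 0.0499
grip_force: 0.0
```

Run:
```python
from w import *
H['rail_1_mid']=.1325
a,C,r=wl('f1.png',['rail_1_mid','lock_left_slot','lock_right_slot','block_hole','driver_grip'])
o=np.array([.5434,-.3102]);xh=np.array([.9617,-.274]);yh=np.array([.274,.9617])
rk=lambda w:np.round([(w[:2]-o)@xh*1e3,(w[:2]-o)@yh*1e3],1)
for w in r['rail_1_mid']: print('rail in rack mm',rk(w))
h=cv2.cvtColor(a,cv2.COLOR_RGB2HSV); m=((h[...,1]>110)&(h[...,0]<18)&(h[...,2]>60)).astype(np.uint8)
m=cv2.morphologyEx(m,cv2.MORPH_OPEN,np.ones((5,5)));n,l,s,c=cv2.connectedComponentsWithStats(m)
for i in range(1,n):
    if s[i,4]>800:
        q=cv2.minAreaRect(np.argwhere(l==i)[:,::-1].astype(np.float32)); b=cv2.boxPoints(q)
        W=np.array([at_z('wrist',x,.1445,C)[:2] for x in b]);L=[np.linalg.norm(W[k]-W[k-1]) for k in range(4)];k=int(np.argmax(L));d=W[k]-W[k-1]
        print(s[i],'rack mm',rk(W.mean(0)),np.round(L,3),np.degrees(np.arctan2(d[1],d[0])).round(1)%180)
# keeper tabs: grey level along ring r=22 mm at z=.190 round each screw, open->locked
g=cv2.cvtColor(a,cv2.COLOR_RGB2GRAY)
for nme,cx in(('L',[.578,-.2472]),('R',[.5396,-.3819])):
    v=[]
    for th in np.arange(-0.6,2.4,.15):
        dd=-np.cos(th)*yh-np.sin(th)*xh; px=proj('wrist',[*(np.array(cx)+.021*dd),.190],C).round().astype(int)
        v.append(int(g[px[1],px[0]]) if 0<=px[0]<512 and 0<=px[1]<384 else -1)
    print(nme,v)
T=ctrl.get_image('top');S=ctrl.get_image('side');print(marks('side',['rail_1_mid','driver_grip','offcut','wax_tin','tape_measure','pencil']),proj('side',[.4472,-.2828,.1325]))
```

```text
t 80.6 [ 0.4445 -0.3649  0.3121] ytool -15.87 [-0.82 -0.1   1.63  0.    1.61 -0.54]
rail_1_mid [(([235.1, 87.4], 0.89), array([ 0.4472, -0.2827]))]
lock_left_slot []
lock_right_slot [(([374.1, 175.6], 0.74), array([ 0.5384, -0.3801]))]
block_hole []
driver_grip [(([102.6, 236.8], 0.92), array([ 0.2517, -0.3949]))]
rail in rack mm [-1.001e+02  1.000e-01]
[ 216    0   34  210 6280] rack mm [-102.2  -20.6] [0.185 0.028 0.185 0.032] 72.5
[485 256  27  38 831] rack mm [ 186.1 -190.8] [0.048 0.032 0.049 0.034] 89.6
[   0  278   47   55 1002] rack mm [-351.8 -231.8] [0.076 0.027 0.074 0.028] 111.6
L [94, 188, 187, 188, 161, 185, 193, 192, 191, 194, 194, 175, -1, -1, -1, -1, -1, -1, -1, -1]
R [96, 213, 100, 91, 87, 96, 96, 231, 227, 213, 243, 161, 86, 238, 238, 239, 120, 109, 212, 234]
{'rail_1_mid': [([279.9, 235.4], 0.55)], 'driver_grip': [([195.1, 170.4], 0.92), ([195.3, 331.2], 0.55), ([293.8, 203.2], 0.49), ([271.5, 240.1], 0.36)], 'offcut': [([269.3, 266.0], 0.49), ([290.7, 224.8], 0.4), ([291.0, 263.5], 0.25)], 'wax_tin': [([246.7, 234.6], 0.84)], 'tape_measure': [([259.8, 322.8], 0.84)], 'pencil': [([269.1, 238.4], 0.45)]} [284.62569668 236.65036869]
```

Rail lies at rack (-100, 0) mm, and the right keeper tab reads bright at 1.35–1.65 rad, so it is locked. One look at the left screw before handing in.

Emit:
carry_out:
  moves:
    - {"x":0.7,"y":0.7,"z":0,"turn":0}
    - {"x":0.7,"y":0.7,"z":0,"turn":0}
    - {"x":0.7,"y":0.7,"z":0,"turn":0}
    - {"x":0.7,"y":0.7,"z":0,"turn":0}
    - {"x":0.7,"y":0.7,"z":0,"turn":0}
    - {"x":0,"y":0,"z":0,"turn":0}
    - {"x":0,"y":0,"z":0,"turn":0}
    - {"x":0,"y":0,"z":0,"turn":0}

```text
t: 82.1
tool_pos: [0.552, -0.306, 0.3119]
tool_rot: [-2.508, -1.891, 0.001]
contact_force: [0.4, -1.0, -0.2]
opening: 0.0498
grip_force: 0.0
```

Run:
```python
from w import *
H['rail_1_mid']=.1325
a,C,r=wl('f2.png',['rail_1_mid','lock_left_slot','lock_right_slot'])
yh=np.array([.274,.9617]);xh=np.array([.9617,-.274]);g=cv2.cvtColor(a,cv2.COLOR_RGB2GRAY)
for nme,cx in(('L',[.578,-.2472]),('R',[.5396,-.3819])):
  for rr in(.018,.021,.024):
    v=[]
    for th in np.arange(-0.6,2.4,.15):
        dd=-np.cos(th)*yh-np.sin(th)*xh; px=proj('wrist',[*(np.array(cx)+rr*dd),.190],C).round().astype(int)
        v.append(int(g[px[1],px[0]]) if 0<=px[0]<512 and 0<=px[1]<384 else -1)
    print(nme,rr,v)
```

```text
t 82.1 [ 0.552  -0.306   0.3119] ytool -15.96 [-0.62  0.03  1.5  -0.    1.61 -0.35]
rail_1_mid [(([147.6, 179.8], 0.89), array([ 0.4463, -0.2831]))]
lock_left_slot [(([265.2, 105.3], 0.69), array([ 0.5758, -0.2447]))]
lock_right_slot [(([262.9, 274.6], 0.9), array([ 0.5354, -0.3826]))]
L 0.018 [196, 197, 200, 205, 205, 199, 197, 199, 200, 192, 203, 198, 151, 230, 234, 235, 175, 209, 225, 234]
L 0.021 [196, 221, 194, 182, 147, 141, 168, 196, 203, 201, 183, 109, 148, 230, 231, 236, 189, 128, 110, 190]
L 0.024 [233, 237, 238, 210, 161, 153, 151, 144, 188, 185, 146, 211, 226, 204, 231, 236, 215, 230, 232, 99]
R 0.018 [219, 224, 208, 150, 152, 154, 154, 156, 154, 143, 145, 142, 113, 161, 162, 163, 128, 92, 135, 136]
R 0.021 [177, 96, 111, 100, 94, 96, 95, 98, 126, 139, 138, 87, 108, 159, 161, 164, 106, 88, 96, 144]
R 0.024 [97, 99, 103, 101, 107, 87, 86, 90, 92, 100, 87, 141, 161, 151, 162, 163, 110, 139, 127, 100]
```

Both keeper tabs show at 1.35–1.65 rad, the rail is centred, and the driver is back in its block. I'm handing in.

```bash
python3 -c "
from station import ctrl
print(ctrl.finish_job())"
```

```text
the job is handed in; nothing more can be done
None
```

The job is handed in, and the hand-in call returned no verdict. Both arms are hooked home, both screws are turned to their stops, the one rail present lies centred across the arms, and the screwdriver is back in its block.

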